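Unlock the metals strongbox and put the key back

ROBOT

A 7-joint arm with a two-finger parallel gripper is mounted at the origin on a cart in front of the work surface, level with it; the furniture and walls round the work are solid. World frame = base frame: x ahead of the robot, y to its left, z up, the work surface at z = 0. Lengths are in m, angles in rad, forces in N, time in s.
With the tool pointing down it reaches from about 0.425 to 0.8 m from the base axis. Payload 8.3 kg.
Tool frame: the origin (TCP) lies at the very end of the fingers, on their centre line; the grasp point (between the pads) lies 19 mm behind it; z points along the fingers, y is the line along which they close (so a half turn about z gives the same grasp; the last joint's range is limited). The gripper opens to 85 mm and grips with 20 to 120 N. Pads are 22 mm wide; open, the fingers measure 114 mm over their backs; the gripper's body (76 mm by 85 mm) begins 54 mm behind the grasp point. The pads swing forward as they close: fully open they stand 13 mm farther back than shut.
Start: joints at [-1.38, 0.383, 0.016, 1.37, -0.006, 1.388, -0.046], TCP at [0.157, 0.605, 0.231] pointing down, gripper open.
Joint ranges: [-2.95, 2.95], [-0.25, 2.06], [-1.52, 1.56], [0.18, 2.33], [-1.44, 4.58], [0.02, 2.06], [-3.01, 3.01]. Speed limits (rad/s): [2.39, 2.39, 3.01, 3.01, 3.14, 3.14, 3.14].

INTERFACE

Orientations are given as a rotation vector (axis times angle).
In Python, from cell import * gives the robot as it stands. The module is installed in compiled form; this text tells all that it offers.
- The arm moves only by the tool drive_tool, never from a script. Its argument "plan" is a list of rows, each an object of numbers: "dx", "dy", "dz": the shift along the tool's x, y, z in cm; "ax", "ay", "az": the turn, a rotation vector about the tool's x, y, z in rad; "grip": the opening, from 0 (shut) to 1 (fully open). In form: [{"dx": .., "dy": .., "dz": .., "ax": .., "ay": .., "az": .., "grip": ..}, ...]. A call has 1 to 20 rows; each row shifts and turns the commanded pose from where the row before left it, along the tool's axes as they then stand; what a row does not reach is not made up. A row lasts 1/12 s, in which the tool goes at most 41.7 mm and 7.16 degrees, less where a joint would pass 70% of its speed; a pose out of reach is approached as far as the arm can. A call with a gripper value outside its range is refused whole. The fingers move at their own pace and stop on an object; "squeeze" is the grip in N (left out, the last holds). Time passes only in rows, so rows that do not move let the fingers close. It gives the time, the measured TCP pose, the force, the opening and the grip force at its end, in the units of the state.
- get_obs(): the state, without advancing time (a new reading comes with each control period).
- grab_frame(name): name is "scene" or "side" or "wrist"; returns the picture (384x512x3 uint8, red, green, blue); there is no depth.
- calibration(name): a dict with "vfov" (degrees; the focal length in pixels is half the picture's height over the tangent of half this angle, whatever the lens; pixels are square), "cx", "cy" (the principal point, pixels), "distortion" ([k1, k2, p1, p2, k3] as OpenCV has them; the pictures are not rectified), "R" (3x3) and "t" (3): a world point X has camera coordinates R X + t. Camera axes: x right, y down, z forward; pixel columns grow to the right and rows downward; lengths in m; the calibration is good to about 2 mm. A picture is of the moment at which its call begins: read the wrist's pose just before it. calibration takes no time and is no camera call; for the wrist camera it gives the pose at the moment of the call.
- sign_off(): hands the job in; it is judged then, once.
The state is a dict: "clock": time; "qpos": joint angles; "joint_vel": joint speeds; "joint_torque": joint torques, N m; "tcp_pos": TCP position; "tool_rot": TCP orientation; "contact_force": force on the tool from outside, world axes, zero at the start; "ft_torque": the same for the moment, N m; "opening": finger opening in m; "finger_force": force on a finger pad.
Only numpy, scipy, OpenCV 4.12 (cv2) and the standard library are available. Lean on these libraries where they do the work, as an engineer would, in place of code of your own. Each camera call takes 0.05 s, during which the arm holds its last target. There are 200 camera calls.

TASK

Unlock the grey strongbox for the day: take the round key from its hole in the wooden bur block, feel it home in the lock on the box's front deck and turn it clockwise until the latch lets go and the lid springs up. Then turn the key back to the one position where it comes out, draw it out and stand it fully down in its hole in the block again. Work gently by feel, never forcing the key in, round or out, and leave the other things on the desk alone.

Things in the scene. Friction and masses are not known exactly. Their poses are not given: they have to be found in the camera images.
- strongbox: Fixed grey steel strongbox, 170 (x) x 240 (y) x 80 mm high; origin at the centre of its underside, x towards the back (hinge side), z up. Its top is a fixed deck along the front (60 mm deep) that carries the lock, and behind it a lid of 104 x 230 mm, flush with the deck, hinged at the back edge and held down by the lock's latch over a spring plunger.
- lock_mouth (a point): Centre of the keyhole, level with the lock's face, 3 mm above the deck, 54 mm in front of the box's centre; axes as strongbox. Hole 14 mm, with one notch 5.5 mm wide out to 15 mm from the centre, pointing to box +x give or take 35 degrees (the lock sits turned in its seat). The key's tip goes 4 mm in before its lug meets the face; turn it, resting lightly, until the lug drops in.
- lock_seat (a point): Where the key's tip stands when home, 13.5 mm below lock_mouth. Clockwise from above the key takes the plug along after some 5 degrees of play, at about 0.1 Nm; the latch lets go 20 to 105 degrees from the notch, a hard stop follows 5 to 15 degrees on. Turned, the lug is caught under the face; the key comes out only back at the notch, where there is a stop too. Over 40 N is forcing.
- box_lid (a joint): Lid angle in rad: 0 shut, grows as it opens. Let go by the latch it springs up to about 0.13 (its front edge 32 mm behind the lock's axis then stands some 13 mm above the deck) and stays there.
- key: Loose steel key, 80 g, upright in the block; origin at the centre of its tip (lower end), z up the barrel. Barrel 12 mm in diameter, 24 mm long, tip chamfered by 1 mm; a square lug on its +x side, 4 mm wide, reaching 13.5 mm from the axis, 4 to 8 mm above the tip; collar 20 mm in diameter from 24 to 29 mm; black bow 34 (x) x 10 (y) x 32 mm high, from 28 to 60 mm above the tip: grip it across y.
- bur_block: Fixed wooden bur block, 124 (x) x 56 (y) x 34 mm high; origin at the centre of its underside. Thin burs stand up to 35 mm out of the top of its +x half (x 18 mm and more); the key's hole is near its -x end.
- key_socket (a point): In the block, the point on the hole's floor where the key's tip stands, 20 mm below the block's top and 36 mm to -x of its centre; axes as the block. The hole leaves 2 mm round the key: it reaches 8 mm from this point to -x and +-y, and 15.5 mm to +x for the lug, so that the key goes in only with its lug to the block's +x.
- wax_flower: Bystander: turquoise wax flower on a round black dish, 128 mm across and 159 mm high; origin at the centre of its underside.
- parts_box: Bystander: small light-grey parts tray with three compartments, 64 x 90 x 24 mm; origin at the centre of its underside.
- setting_punch: Bystander: black turned setting punch standing upright, 44 mm across and 92 mm high; origin at the centre of its underside.
Mind the look-alikes: they are no part of the job. Of the things that look like the bur_block, the larger one is meant. Leave any blue or white look-alike of the key alone.

How it is judged:
By the outcome, as a careful person would: the job done as asked, in the order asked, and still so for the second after the job is handed in, with the robot touching nothing.
It also fails if it takes over 64 s, if anything falls off the work surface, if the arm or the gripper's body presses on something with over 40 N, if the wrist force passes 120 N, or if a joint passes its speed limit or range.

## Working session

There is one attempt and no reset: what is moved stays moved. The work goes in short steps, Python scripts to look and compute and a tool call to move; the robot and the scene stay as the last step left them, time stands still between calls to the robot, and variables do not carry over. Pictures are saved under pics/ and viewed, at most 10 in all, crops included, and the job is handed in when it is done.

Besides the shell and the picture viewer there is one more tool, called after ">>>" by a JSON object that holds its "op" and its "data". drive_tool: Moves the arm, as the interface text tells. Its arguments: {"type":"object","properties":{"plan":{"type":"array"},"squeeze":{"type":"number"}},"required":["plan"]}

```bash
mkdir -p pics; cat > h.py <<'E'
from cell import *
import numpy as np, cv2
from scipy.spatial.transform import Rotation as Rn
def K(c):
    f=192/np.tan(np.radians(c["vfov"])/2); return np.array([[f,0,c["cx"]],[0,f,c["cy"]],[0,0,1.]])
def ray(c,p):
    u=cv2.undistortPoints(np.array([[p]],float),K(c),np.array(c["distortion"],float))[0,0]
    R=np.array(c["R"]);t=np.array(c["t"]); o=-R.T@t; d=R.T@np.array([u[0],u[1],1]); return o,d/np.linalg.norm(d)
def onz(c,p,z):
    o,d=ray(c,p); return o+d*(z-o[2])/d[2]
def tri(cps):
    A=np.zeros((3,3));b=np.zeros(3);L=[]
    for c,p in cps:
        o,d=ray(c,p);M=np.eye(3)-np.outer(d,d);A+=M;b+=M@o;L.append((o,d))
    x=np.linalg.solve(A,b); return x,[np.linalg.norm(np.cross(x-o,d)) for o,d in L]
def proj(c,X):
    R=np.array(c["R"]);t=np.array(c["t"],float)
    return cv2.projectPoints(np.array(X,float).reshape(-1,3),cv2.Rodrigues(R)[0],t,K(c),np.array(c["distortion"],float))[0][:,0]
def save(img,n,crop=None,s=1):
    if crop: img=img[crop[1]:crop[3],crop[0]:crop[2]]
    cv2.imwrite(n,cv2.resize(img[:,:,::-1],None,fx=s,fy=s,interpolation=cv2.INTER_CUBIC))
E
python3 - <<'E'
from h import *
o=get_obs(); print({k:np.round(v,3).tolist() for k,v in o.items()})
import pickle
ims={}
for n in("scene","side","wrist"):
    c=calibration(n);im=grab_frame(n);ims[n]=(c,im)
    print(n,np.round(-np.array(c["R"]).T@np.array(c["t"]),3),c["vfov"],np.round(c["R"],2).tolist(),c["distortion"])
pickle.dump(ims,open("i0.pkl","wb"))
a=np.vstack([ims["scene"][1],ims["side"][1]])
save(np.hstack([ims["scene"][1]]),"pics/scene.png",None,1.5); save(ims["side"][1],"pics/side.png",None,1.5)
E
```

```text
{'clock': 0.0, 'qpos': [-1.38, 0.384, 0.016, 1.371, -0.006, 1.388, -0.046], 'joint_vel': [0.002, -0.0, -0.0, 0.001, 0.001, -0.0, -0.001], 'joint_torque': [-0.0, -62.758, 0.844, -37.184, 0.017, 0.014, -0.0], 'tcp_pos': [0.157, 0.604, 0.23], 'tool_rot': [-0.397, -3.116, 0.003], 'contact_force': [-1.037, 0.055, 0.104], 'ft_torque': [0.04, 0.003, 0.023], 'finger_force': 0.0, 'opening': 0.085}
scene [-0.047  1.081  0.83 ] 48.76553612979853 [[-0.87, -0.5, -0.03], [-0.24, 0.47, -0.85], [0.43, -0.73, -0.52]] [-0.06014117  0.          0.          0.          0.        ]
side [ 0.315 -0.901  0.746] 55.494506985735825 [[0.96, -0.27, 0.0], [-0.14, -0.53, -0.83], [0.23, 0.8, -0.55]] [-0.04382366  0.          0.          0.          0.        ]
wrist [0.078 0.626 0.373] 61.69221833367535 [[0.25, 0.97, -0.0], [0.92, -0.24, 0.32], [0.31, -0.08, -0.95]] [-0.06733856  0.          0.          0.          0.        ]
```

View pics/scene.png

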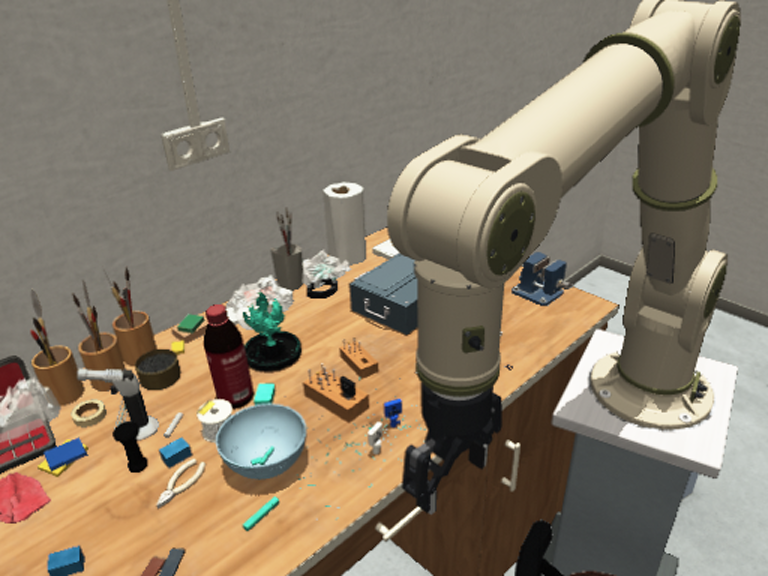

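View pics/side.png

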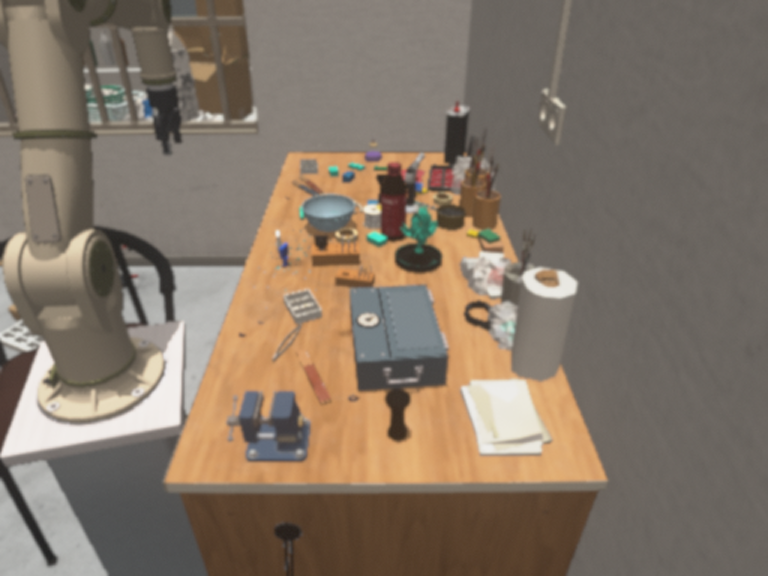

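The scene picture shows the bur block at about (336,390), with the black key in its near end at (347,385), in 1.5x pixels. Blue and white look-alike keys stand nearby and a smaller block is behind it. The side picture shows the key at (320,240), the block at (335,257) and the lock disc on the strongbox deck at (368,320).

```bash
python3 - <<'E'
from h import *
import pickle
i=pickle.load(open("i0.pkl","rb"));s=i["scene"][0];d=i["side"][0]
P=lambda a,b:(a/1.5,b/1.5)
print("key",tri([(s,P(348,384)),(d,P(320,240))]))
print("lock",onz(d,P(368,320),.083))
for p in [(351,288),(430,286),(445,361),(357,363)]: print("boxtop",onz(d,P(*p),.08))
for p in [(312,250),(357,251)]: print("block top",onz(d,P(*p),.034))
for p in [(305,384),(337,406),(368,393)]: print("block s",onz(s,P(*p),.034))
print("flower",onz(d,P(418,258),0.0),"tray",onz(d,P(302,305),.02))
o=get_obs();R=Rn.from_rotvec(o["tool_rot"]).as_matrix();print(R.round(2).tolist())
save(np.hstack([i["side"][1][130:260,180:310],i["scene"][1][210:340,160:290]]),"pics/c1.png",None,3)
E
```

```text
key (array([0.49750971, 0.33038145, 0.06035692]), [np.float64(0.0017223542253673597), np.float64(0.0017223542253673504)])
lock [ 0.5241589  -0.05972595  0.083     ]
boxtop [0.51774413 0.06436429 0.08      ]
boxtop [0.68611892 0.02691612 0.08      ]
boxtop [ 0.6297136  -0.21119476  0.08      ]
boxtop [ 0.47432939 -0.17438095  0.08      ]
block top [0.47333764 0.32882155 0.034     ]
block top [0.58460831 0.29342914 0.034     ]
block s [0.5924899  0.34380694 0.034     ]
block s [0.50176978 0.36702571 0.034     ]
block s [0.47004113 0.3083965  0.034     ]
flower [0.74503778 0.27261853 0.        ] tray [0.41363406 0.11330107 0.02      ]
[[-0.97, 0.25, -0.0], [0.25, 0.97, -0.0], [-0.0, -0.0, -1.0]]
```

View pics/c1.png

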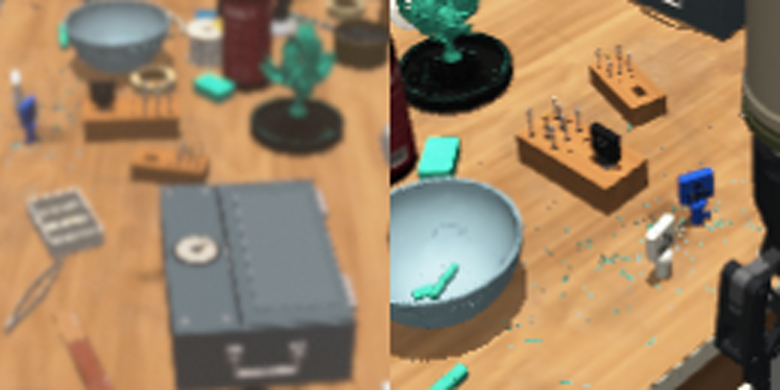

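The crop shows the black key in the large block's near end, with burs at the far end. The tilted lock disc sits on the deck at crop (197,250). I'm moving the wrist camera over the key.

>>> {"op": "drive_tool", "data": {"plan": [{"dx": -1.8,"dy": -0.8,"dz": -0.3},{"dx": -2.9,"dy": -1.35,"dz": -0.3},{"dx": -2.9,"dy": -1.35,"dz": -0.3},{"dx": -2.9,"dy": -1.35,"dz": -0.3},{"dx": -2.9,"dy": -1.35,"dz": -0.3},{"dx": -2.9,"dy": -1.35},{"dx": -2.9,"dy": -1.35},{"dx": -2.9,"dy": -1.35},{"dx": -2.9,"dy": -1.35},{"dx": -2.9,"dy": -1.35},{"dx": -2.9,"dy": -1.35},{"dx": -2.9,"dy": -1.35},{"dx": -2.9,"dy": -1.35},{"dx": -1.8,"dy": -0.8},{}]}}

```text
invalid input
```

```bash
python3 - <<'E'
from h import *
import pickle
o=get_obs();print(o["clock"],o["tcp_pos"],o["tool_rot"])
c=calibration("wrist");im=grab_frame("wrist");pickle.dump((c,im),open("w1.pkl","wb"))
print(-np.array(c["R"]).T@np.array(c["t"]),proj(c,[.4975,.33,.06]))
save(im,"pics/w1.png",None,1.5)
E
```

```text
0.15 [0.15678802 0.60462026 0.23052146] [-3.97418221e-01 -3.11619321e+00  2.31642201e-03]
[0.07766806 0.62590027 0.37328877] [[137.29016325 422.04882909]]
```

View pics/w1.png

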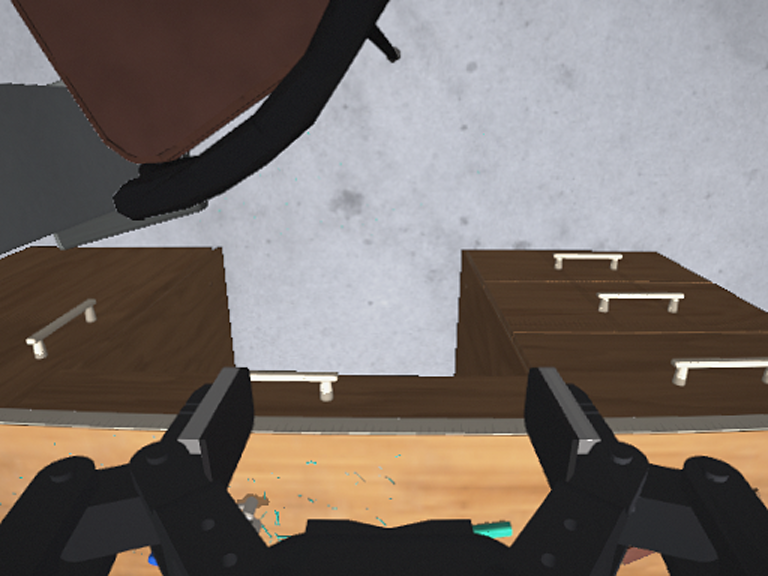

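The picture shows only the desk edge and fingers, because the move was refused. A row probably needs every key.

>>> {"op": "drive_tool", "data": {"plan": [{"dx": -1.8,"dy": -0.8,"dz": -0.3,"ax": 0,"ay": 0,"az": 0,"grip": 1},{"dx": -3.1,"dy": -1.35,"dz": -0.3,"ax": 0,"ay": 0,"az": 0,"grip": 1},{"dx": -3.1,"dy": -1.35,"dz": -0.3,"ax": 0,"ay": 0,"az": 0,"grip": 1},{"dx": -3.1,"dy": -1.35,"dz": -0.3,"ax": 0,"ay": 0,"az": 0,"grip": 1},{"dx": -3.1,"dy": -1.35,"dz": -0.3,"ax": 0,"ay": 0,"az": 0,"grip": 1},{"dx": -3.1,"dy": -1.35,"dz": 0,"ax": 0,"ay": 0,"az": 0,"grip": 1},{"dx": -3.1,"dy": -1.35,"dz": 0,"ax": 0,"ay": 0,"az": 0,"grip": 1},{"dx": -3.1,"dy": -1.35,"dz": 0,"ax": 0,"ay": 0,"az": 0,"grip": 1},{"dx": -3.1,"dy": -1.35,"dz": 0,"ax": 0,"ay": 0,"az": 0,"grip": 1},{"dx": -3.1,"dy": -1.35,"dz": 0,"ax": 0,"ay": 0,"az": 0,"grip": 1},{"dx": -3.1,"dy": -1.35,"dz": 0,"ax": 0,"ay": 0,"az": 0,"grip": 1},{"dx": -3.1,"dy": -1.35,"dz": 0,"ax": 0,"ay": 0,"az": 0,"grip": 1},{"dx": -3.1,"dy": -1.35,"dz": 0,"ax": 0,"ay": 0,"az": 0,"grip": 1},{"dx": -2.5,"dy": -1.0,"dz": 0,"ax": 0,"ay": 0,"az": 0,"grip": 1},{"dx": 0,"dy": 0,"dz": 0,"ax": 0,"ay": 0,"az": 0,"grip": 1}]}}

```text
clock: 1.45
tcp_pos: [0.5184, 0.32, 0.2459]
tool_rot: [0.412, 3.112, -0.005]
contact_force: [-0.6, -0.3, 0.3]
opening: 0.0858
finger_force: 0.0
```

```bash
python3 - <<'E'
from h import *
import pickle
o=get_obs();print(o["clock"],o["tcp_pos"],o["tool_rot"])
c=calibration("wrist");im=grab_frame("wrist");pickle.dump((c,im),open("w1.pkl","wb"))
print(-np.array(c["R"]).T@np.array(c["t"]),proj(c,[.4975,.33,.06]))
save(im,"pics/w1b.png",None,1.5)
E
```

```text
1.45 [0.51840839 0.32003985 0.2459256 ] [ 0.41192542  3.11194741 -0.00498295]
[0.4391355  0.34236697 0.38848729] [[262.98239192 134.02264225]]
```

View pics/w1b.png

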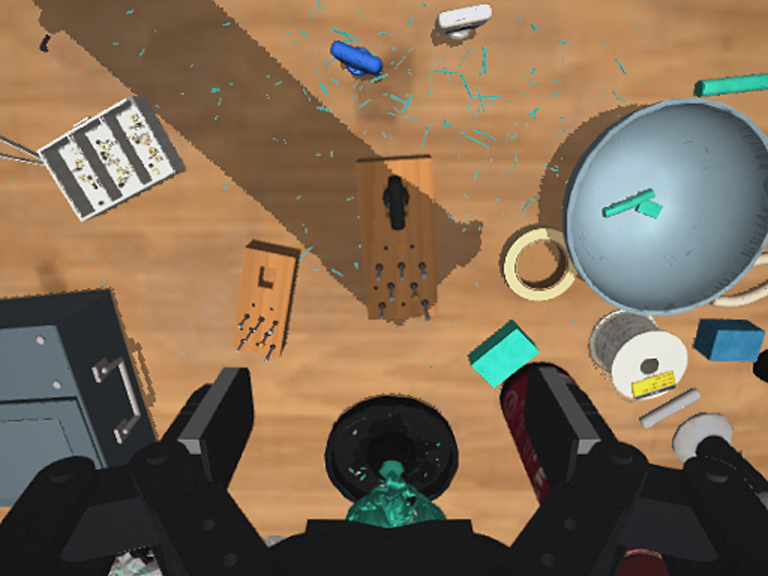

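The wrist view shows the target block at (358-435,155-320) in 1.5x pixels, with the key bow at (397,203), long axis along the block. The parts tray, the small block and the flower are clear of it. I'll take a second wrist view over the lock, which also gives parallax on the block, and make a zoomed crop here.

```bash
python3 - <<'E'
from h import *
import pickle
c,im=pickle.load(open("w1.pkl","rb"))
save(im,"pics/c2.png",(215,90,315,220),4.6)
E
```

```text
(no output)
```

View pics/c2.png

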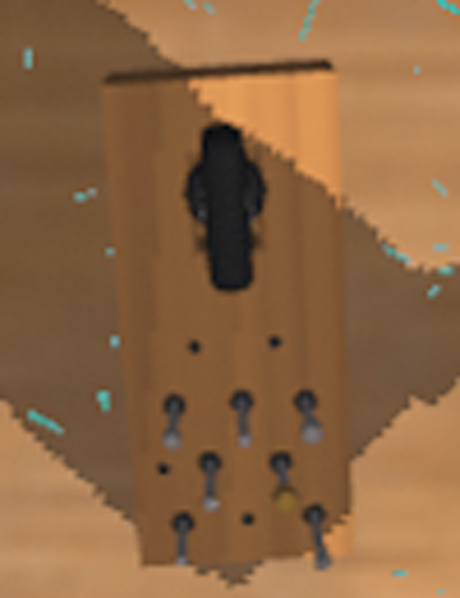

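>>> {"op": "drive_tool", "data": {"plan": [{"dx": 0,"dy": -2.0,"dz": 0,"ax": 0,"ay": 0,"az": 0,"grip": 1},{"dx": 0,"dy": -3.2,"dz": 0,"ax": 0,"ay": 0,"az": 0,"grip": 1},{"dx": 0,"dy": -3.2,"dz": 0,"ax": 0,"ay": 0,"az": 0,"grip": 1},{"dx": 0,"dy": -3.2,"dz": 0,"ax": 0,"ay": 0,"az": 0,"grip": 1},{"dx": 0,"dy": -3.2,"dz": 0,"ax": 0,"ay": 0,"az": 0,"grip": 1},{"dx": 0,"dy": -3.2,"dz": 0,"ax": 0,"ay": 0,"az": 0,"grip": 1},{"dx": 0,"dy": -3.2,"dz": 0,"ax": 0,"ay": 0,"az": 0,"grip": 1},{"dx": 0,"dy": -2.0,"dz": 0,"ax": 0,"ay": 0,"az": 0,"grip": 1},{"dx": 0,"dy": 0,"dz": 0,"ax": 0,"ay": 0,"az": 0,"grip": 1},{"dx": 0,"dy": 0,"dz": 0,"ax": 0,"ay": 0,"az": 0,"grip": 1}]}}

```text
clock: 2.33
tcp_pos: [0.4547, 0.1021, 0.2467]
tool_rot: [0.399, 3.116, 0.002]
contact_force: [-0.2, 0.3, 0.4]
opening: 0.0855
finger_force: 0.0
```

```bash
python3 - <<'E'
from h import *
import pickle
o=get_obs();print(o["clock"],o["tcp_pos"],o["tool_rot"])
c=calibration("wrist");im=grab_frame("wrist");pickle.dump((c,im),open("w2.pkl","wb"))
print(-np.array(c["R"]).T@np.array(c["t"]),proj(c,[[.4975,.33,.06],[.524,-.06,.083]]))
save(im,"pics/w2.png",None,1.5)
E
```

```text
2.3333 [0.45469963 0.10205582 0.24665317] [3.98600391e-01 3.11586333e+00 1.92190840e-03]
[0.37548199 0.12302482 0.38941585] [[473.91591202 142.00881056]
 [132.54045293 256.20452429]]
```

View pics/w2.png

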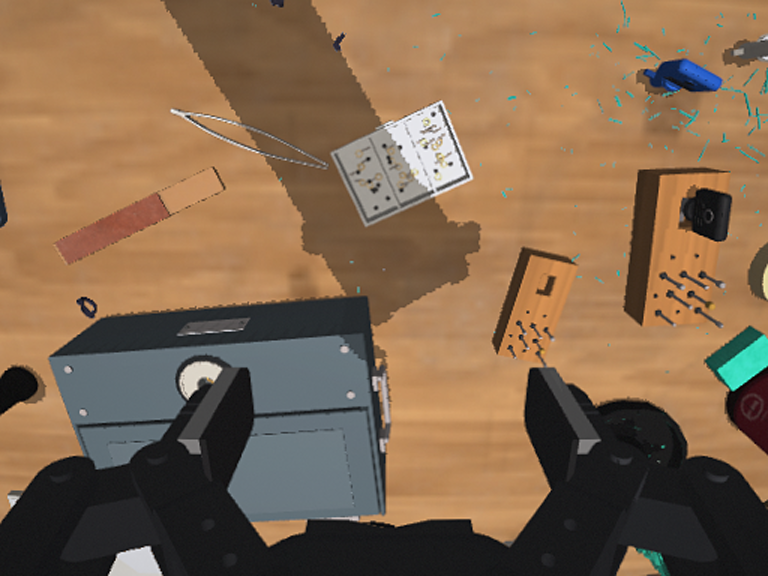

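The view shows the box with its lock disc at (205,380), partly behind a finger, and the key bow top at about (712,214). Next I move over the lock for a close view.

>>> {"op": "drive_tool", "data": {"plan": [{"dx": -0.9,"dy": -1.0,"dz": 0.3,"ax": 0,"ay": 0,"az": 0,"grip": 1},{"dx": -2.2,"dy": -2.6,"dz": 1.0,"ax": 0,"ay": 0,"az": 0,"grip": 1},{"dx": -2.2,"dy": -2.6,"dz": 1.2,"ax": 0,"ay": 0,"az": 0,"grip": 1},{"dx": -2.2,"dy": -2.6,"dz": 1.2,"ax": 0,"ay": 0,"az": 0,"grip": 1},{"dx": -2.2,"dy": -2.6,"dz": 1.0,"ax": 0,"ay": 0,"az": 0,"grip": 1},{"dx": -1.5,"dy": -2.0,"dz": 0.3,"ax": 0,"ay": 0,"az": 0,"grip": 1},{"dx": 0,"dy": 0,"dz": 0,"ax": 0,"ay": 0,"az": 0,"grip": 1},{"dx": 0,"dy": 0,"dz": 0,"ax": 0,"ay": 0,"az": 0,"grip": 1}]}}

```text
clock: 3.05
tcp_pos: [0.5303, -0.0557, 0.1954]
tool_rot: [-0.398, -3.115, 0.002]
contact_force: [0.3, 0.9, 0.5]
opening: 0.0852
finger_force: 0.0
```

```bash
python3 - <<'E'
from h import *
import pickle
o=get_obs();print(o["clock"],o["tcp_pos"],o["tool_rot"])
c=calibration("wrist");im=grab_frame("wrist");pickle.dump((c,im),open("w3.pkl","wb"))
p=proj(c,[.524,-.06,.083])[0];print(p)
x,y=[int(v) for v in p]; x0=max(0,x-65);y0=max(0,y-50);print(x0,y0)
save(im,"pics/c3.png",(x0,y0,x0+130,y0+100),6)
E
```

```text
3.05 [ 0.5303475  -0.05567066  0.19535192] [-3.98262962e-01 -3.11468759e+00  1.58486885e-03]
[251.44940953 171.81120924]
186 121
```

View pics/c3.png

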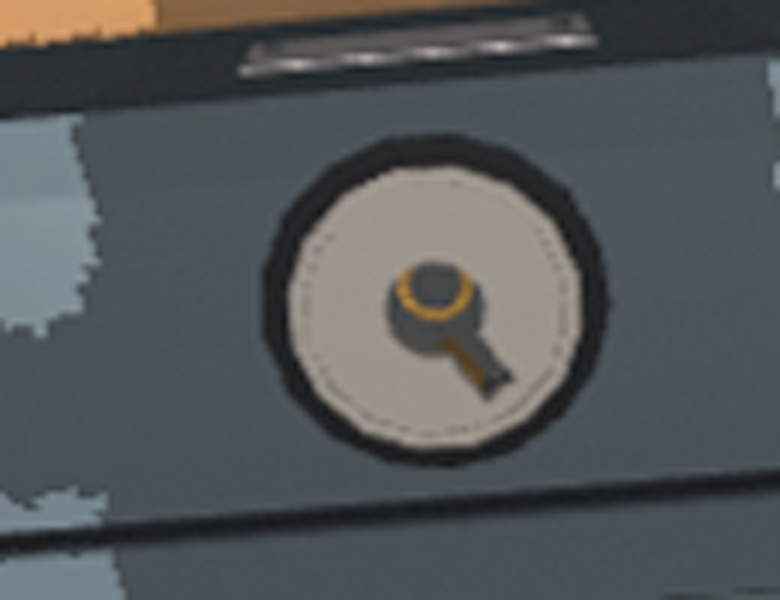

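The crop shows the keyhole centre at crop (436,308) and the notch ending at about (500,387), pointing right and down. The deck edge and lid seam give the box yaw.

```bash
python3 - <<'E'
from h import *
import pickle
c1,_=pickle.load(open("w1.pkl","rb"));c2,_=pickle.load(open("w2.pkl","rb"));c3,_=pickle.load(open("w3.pkl","rb"));i0=pickle.load(open("i0.pkl","rb"));sd=i0["side"][0]
B=lambda x,y:(215+(x+.5)/4.6-.5,90+(y+.5)/4.6-.5)
L=lambda x,y:(186+(x+.5)/6-.5,121+(y+.5)/6-.5)
W=lambda x,y:((x+.5)/1.5-.5,(y+.5)/1.5-.5)
deg=lambda v:np.degrees(np.arctan2(v[1],v[0]))
# block
fl,fr,bl,br=[onz(c1,B(*p),.034) for p in [(106,82),(332,70),(142,566),(353,556)]]
print("blk corners",np.round([fl,fr,bl,br],4).tolist())
ctr=(fl+fr+bl+br)/4; print("ctr",ctr,"size",np.linalg.norm(fl-bl),np.linalg.norm(fl-fr),np.linalg.norm(fr-br),"yaw",deg(bl-fl),deg(br-fr),deg(fl-fr)+90)
print("tri corner fl",tri([(c1,B(106,82)),(c2,W(640,172))]),"fr",tri([(c1,B(332,70)),(c2,W(729,171))]))
y=np.radians(-12) if 0 else np.arctan2(*( (bl-fl)+(br-fr))[[1,0]])
ux=np.array([np.cos(y),np.sin(y),0]);uy=np.array([-ux[1],ux[0],0])
sock=ctr-.036*ux; print("socket",sock,"yaw",np.degrees(y))
# key bow ends at top z=.074
far=onz(c1,B(232,290),.074);mid=(onz(c1,B(213,250),.074)+onz(c1,B(250,250),.074))/2
print("bow far end",far,"->centre",far-.017*ux,"mid lat",(mid-sock)@uy,(far-sock)@uy)
for X in [(17,5),(17,-5),(-17,5),(-17,-5)]:
  for z in(.042,.074):
    p=proj(c1,sock*[1,1,0]+[0,0,z]+ux*X[0]/1e3+uy*X[1]/1e3)[0];q=proj(c2,sock*[1,1,0]+[0,0,z]+ux*X[0]/1e3+uy*X[1]/1e3)[0]
    print(X,z,((p-[215,90])*4.6).round(),(q*1.5).round())
# lock
h=onz(c3,L(436,308),.083);t=onz(c3,L(500,387),.083)
print("hole",h,"disc",onz(c3,L(435,306),.083),"notch r",np.linalg.norm(t-h),"dir",deg(t-h))
print("tri lock",tri([(c3,L(436,308)),(sd,W(368,320)),(c2,W(203,381))]))
a,b=onz(c3,L(0,116),.08),onz(c3,L(780,54),.08);print("front edge yaw",deg(a-b)-90,deg(b-a)-90)
a2,b2=onz(c3,L(0,540),.08),onz(c3,L(780,478),.08);print("seam",deg(a2-b2)-90); n=np.array([-(b-a)[1],(b-a)[0]]);n/=np.linalg.norm(n);print("edge dist hole",(h-a)[:2]@n,"seam dist",(a2-a)[:2]@n)
s,d2=i0["scene"][0],sd
E
```

```text
blk corners [[0.4669, 0.31, 0.034], [0.478, 0.362, 0.034], [0.5887, 0.2842, 0.034], [0.6003, 0.3382, 0.034]]
ctr [0.53346748 0.32360927 0.034     ] size 0.1245001964098234 0.05321463634760421 0.12453888991114044 yaw -11.976603518009641 -11.037619175016198 -12.09867430355797
tri corner fl (array([0.46901338, 0.30743157, 0.00535329]), [np.float64(0.00011769396232640221), np.float64(0.00011769396232639977)]) fr (array([0.47783849, 0.36210113, 0.03399923]), [np.float64(0.0002063579253949083), np.float64(0.00020635792539478072)])
socket [0.49819107 0.33079085 0.034     ] yaw -11.507038399318866
bow far end [0.5137291  0.32768389 0.074     ] ->centre [0.49707079 0.33107519 0.074     ] mid lat 0.00045464330256959245 5.5145619072994624e-05
(17, 5) 0.042 [249. 260.] [700. 230.]
(17, 5) 0.074 [253. 292.] [727. 241.]
(17, -5) 0.042 [207. 263.] [688. 231.]
(17, -5) 0.074 [207. 295.] [714. 242.]
(-17, 5) 0.042 [241. 117.] [707. 186.]
(-17, 5) 0.074 [245. 135.] [735. 193.]
(-17, -5) 0.042 [198. 119.] [694. 186.]
(-17, -5) 0.074 [197. 138.] [721. 194.]
hole [ 0.52550896 -0.05456963  0.083     ] disc [ 0.5251953  -0.05463032  0.083     ] notch r 0.014608147928476072 dir 23.186260275140697
tri lock (array([ 0.5244359 , -0.0559895 ,  0.08115413]), [np.float64(0.0020218653838539554), np.float64(0.00030425479593571166), np.float64(0.001953503795830422)])
front edge yaw -190.05977045828234 -10.059770458282344
seam -189.6646217452895
edge dist hole -0.030973422394380876 seam dist -0.062078331998091985
```

The measurements agree:
- **Block:** top is at z 0.034.
- **Key:** at about (0.4975, 0.331), with its lug at about -12°.
- **Lock:** at (0.525, -0.055), with the notch at about +23°.

I'm moving back above the key.

>>> {"op": "drive_tool", "data": {"plan": [{"dx": 0.6,"dy": 1.8,"dz": -0.3,"ax": 0,"ay": 0,"az": 0,"grip": 1},{"dx": 1.15,"dy": 3.2,"dz": 0,"ax": 0,"ay": 0,"az": 0,"grip": 1},{"dx": 1.15,"dy": 3.2,"dz": 0,"ax": 0,"ay": 0,"az": 0,"grip": 1},{"dx": 1.15,"dy": 3.2,"dz": 0,"ax": 0,"ay": 0,"az": 0,"grip": 1},{"dx": 1.15,"dy": 3.2,"dz": 0,"ax": 0,"ay": 0,"az": 0,"grip": 1},{"dx": 1.15,"dy": 3.2,"dz": 0,"ax": 0,"ay": 0,"az": 0,"grip": 1},{"dx": 1.15,"dy": 3.2,"dz": 0,"ax": 0,"ay": 0,"az": 0,"grip": 1},{"dx": 1.15,"dy": 3.2,"dz": 0,"ax": 0,"ay": 0,"az": 0,"grip": 1},{"dx": 1.15,"dy": 3.2,"dz": 0,"ax": 0,"ay": 0,"az": 0,"grip": 1},{"dx": 1.15,"dy": 3.2,"dz": 0,"ax": 0,"ay": 0,"az": 0,"grip": 1},{"dx": 1.15,"dy": 3.2,"dz": 0,"ax": 0,"ay": 0,"az": 0,"grip": 1},{"dx": 0.8,"dy": 2.0,"dz": 0,"ax": 0,"ay": 0,"az": -0.045,"grip": 1},{"dx": 0,"dy": 0.8,"dz": 0,"ax": 0,"ay": 0,"az": 0,"grip": 1},{"dx": 0,"dy": 0,"dz": 0,"ax": 0,"ay": 0,"az": 0,"grip": 1},{"dx": 0,"dy": 0,"dz": 0,"ax": 0,"ay": 0,"az": 0,"grip": 1}]}}

```text
clock: 4.35
tcp_pos: [0.4959, 0.3315, 0.1991]
tool_rot: [-0.325, -3.124, 0.001]
contact_force: [0.4, -0.6, -0.8]
opening: 0.085
finger_force: 0.0
```

```bash
cat > st.py <<'E'
from h import *
import sys
def st():
    o=get_obs();R=Rn.from_rotvec(o["tool_rot"]).as_matrix()
    print("t",round(o["clock"],2),"tcp",np.round(o["tcp_pos"],4),"xyaw",np.degrees(np.arctan2(R[1,0],R[0,0])).round(2),"tilt",R[:2,2].round(4),"q7",np.round(o["qpos"][6],2),"F",np.round(o["contact_force"],1),"T",np.round(o["ft_torque"],2),"open",round(o["opening"],4),"ff",round(o["finger_force"],1))
    return o,R
if __name__=="__main__":
    o,R=st()
    if len(sys.argv)>3: print("d tool cm",(R.T@(np.array(sys.argv[1:4],float)-o["tcp_pos"])*100).round(2))
E
python3 st.py .4975 .331 .043
```

```text
t 4.35 tcp [0.4959 0.3315 0.1991] xyaw 168.12 tilt [-0.0003 -0.0005] q7 0.8 F [ 0.4 -0.6 -0.8] T [-0.09 -0.02 -0.01] open 0.085 ff 0.0
d tool cm [-1.700e-01 -1.000e-02  1.561e+01]
```

>>> {"op": "drive_tool", "data": {"plan": [{"dx": -0.17,"dy": 0,"dz": 1.5,"ax": 0,"ay": 0,"az": 0,"grip": 1},{"dx": 0,"dy": 0,"dz": 3.0,"ax": 0,"ay": 0,"az": 0,"grip": 1},{"dx": 0,"dy": 0,"dz": 3.0,"ax": 0,"ay": 0,"az": 0,"grip": 0.6},{"dx": 0,"dy": 0,"dz": 3.0,"ax": 0,"ay": 0,"az": 0,"grip": 0.5},{"dx": 0,"dy": 0,"dz": 2.4,"ax": 0,"ay": 0,"az": 0,"grip": 0.5},{"dx": 0,"dy": 0,"dz": 1.7,"ax": 0,"ay": 0,"az": 0,"grip": 0.5},{"dx": 0,"dy": 0,"dz": 1.0,"ax": 0,"ay": 0,"az": 0,"grip": 0.5},{"dx": 0,"dy": 0,"dz": 0,"ax": 0,"ay": 0,"az": 0,"grip": 0.4}], "squeeze": 45}}

```text
clock: 5.02
tcp_pos: [0.4974, 0.3283, 0.0413]
tool_rot: [-0.33, -3.122, 0.005]
contact_force: [-0.8, -0.9, 0.3]
opening: 0.0345
finger_force: 0.0
```

```bash
python3 - <<'E'
from st import *
st();im=grab_frame("side");im2=grab_frame("scene")
save(np.hstack([im[130:210,190:270],im2[220:300,200:280]]),"pics/g.png",None,4.8)
E
```

```text
t 5.02 tcp [0.4974 0.3283 0.0413] xyaw 167.91 tilt [-0.0028 -0.0029] q7 0.83 F [-0.8 -0.9  0.3] T [-0.06  0.06 -0.  ] open 0.0345 ff 0.0
```

>>> {"op": "drive_tool", "data": {"plan": [{"dx": 0,"dy": 0.2,"dz": -0.2,"ax": 0,"ay": 0,"az": 0,"grip": 0.3},{"dx": 0,"dy": 0,"dz": 0,"ax": 0,"ay": 0,"az": 0,"grip": 0.25}]}}

```text
clock: 5.28
tcp_pos: [0.4998, 0.3335, 0.0474]
tool_rot: [0.327, 3.122, 0.004]
contact_force: [0.2, 0.5, 0.1]
opening: 0.0212
finger_force: 0.0
```

```bash
python3 st.py .4975 .331 .043
```

```text
t 5.28 tcp [0.4998 0.3335 0.0474] xyaw 168.04 tilt [0.0026 0.0022] q7 0.83 F [0.2 0.5 0.1] T [ 0.   -0.05  0.02] open 0.0212 ff 0.0
d tool cm [ 0.18 -0.29  0.44]
```

>>> {"op": "drive_tool", "data": {"plan": [{"dx": 0,"dy": 0,"dz": 0,"ax": 0,"ay": 0,"az": 0,"grip": 0.25},{"dx": 0,"dy": 0,"dz": 0,"ax": 0,"ay": 0,"az": 0,"grip": 0.25},{"dx": 0,"dy": 0,"dz": 0,"ax": 0,"ay": 0,"az": 0,"grip": 0.25},{"dx": 0,"dy": 0,"dz": 0,"ax": 0,"ay": 0,"az": 0,"grip": 0.25}]}}

```text
clock: 5.62
tcp_pos: [0.4987, 0.3326, 0.0455]
tool_rot: [0.327, 3.124, 0.0]
contact_force: [-1.0, 0.1, 0.1]
opening: 0.021
finger_force: 0.0
```

```bash
python3 st.py .4975 .331 .043
```

```text
t 5.62 tcp [0.4987 0.3326 0.0455] xyaw 168.04 tilt [0.0002 0.0001] q7 0.83 F [-1.   0.1  0.1] T [-0.01  0.02 -0.  ] open 0.021 ff 0.0
d tool cm [ 0.09 -0.18  0.25]
```

>>> {"op": "drive_tool", "data": {"plan": [{"dx": 0.1,"dy": -0.15,"dz": 0.25,"ax": 0,"ay": 0,"az": 0,"grip": 0.25},{"dx": 0,"dy": 0,"dz": 0,"ax": 0,"ay": 0,"az": 0,"grip": 0.2},{"dx": 0,"dy": 0,"dz": 0,"ax": 0,"ay": 0,"az": 0,"grip": 0.0},{"dx": 0,"dy": 0,"dz": 0,"ax": 0,"ay": 0,"az": 0,"grip": 0.0},{"dx": 0,"dy": 0,"dz": 0,"ax": 0,"ay": 0,"az": 0,"grip": 0.0},{"dx": 0,"dy": 0,"dz": 0,"ax": 0,"ay": 0,"az": 0,"grip": 0.0},{"dx": 0,"dy": 0,"dz": 0,"ax": 0,"ay": 0,"az": 0,"grip": 0.0},{"dx": 0,"dy": 0,"dz": 0,"ax": 0,"ay": 0,"az": 0,"grip": 0.0}], "squeeze": 60}}

```text
clock: 6.28
tcp_pos: [0.4979, 0.3315, 0.0432]
tool_rot: [0.327, 3.124, 0.001]
contact_force: [0.9, 0.5, 5.0]
opening: 0.0092
finger_force: 71.7
```

```bash
python3 st.py .4975 .331 .043
```

```text
t 6.28 tcp [0.4979 0.3315 0.0432] xyaw 168.04 tilt [0.0009 0.0006] q7 0.83 F [0.9 0.5 5. ] T [ 0.13 -0.32  0.01] open 0.0092 ff 71.7
d tool cm [ 0.02 -0.05  0.02]
```

Gripped at an opening of 9 mm. Lifting straight up, slowly at first.

>>> {"op": "drive_tool", "data": {"plan": [{"dx": 0,"dy": 0,"dz": -0.3,"ax": 0,"ay": 0,"az": 0,"grip": 0},{"dx": 0,"dy": 0,"dz": -0.6,"ax": 0,"ay": 0,"az": 0,"grip": 0},{"dx": 0,"dy": 0,"dz": -0.9,"ax": 0,"ay": 0,"az": 0,"grip": 0},{"dx": 0,"dy": 0,"dz": -1.2,"ax": 0,"ay": 0,"az": 0,"grip": 0},{"dx": 0,"dy": 0,"dz": -1.8,"ax": 0,"ay": 0,"az": 0,"grip": 0},{"dx": 0,"dy": 0,"dz": -2.2,"ax": 0,"ay": 0,"az": 0,"grip": 0},{"dx": 0,"dy": 0,"dz": -2.2,"ax": 0,"ay": 0,"az": 0,"grip": 0},{"dx": 0,"dy": 0,"dz": -1.6,"ax": 0,"ay": 0,"az": 0,"grip": 0},{"dx": 0,"dy": 0,"dz": -0.8,"ax": 0,"ay": 0,"az": 0,"grip": 0},{"dx": 0,"dy": 0,"dz": 0,"ax": 0,"ay": 0,"az": 0,"grip": 0},{"dx": 0,"dy": 0,"dz": 0,"ax": 0,"ay": 0,"az": 0,"grip": 0},{"dx": 0,"dy": 0,"dz": 0,"ax": 0,"ay": 0,"az": 0,"grip": 0}]}}

```text
clock: 7.28
tcp_pos: [0.4967, 0.3309, 0.1575]
tool_rot: [-0.327, -3.123, 0.002]
contact_force: [0.0, -0.4, -1.0]
opening: 0.0093
finger_force: 70.7
```

```bash
python3 - <<'E'
from st import *
import pickle
o,R=st()
c=calibration("wrist");im=grab_frame("wrist");s=grab_frame("scene");d=grab_frame("side");pickle.dump((c,im,s,d,o),open("w4.pkl","wb"))
tip=o["tcp_pos"]+np.array([0,0,-.0292])
a=proj(c,tip)[0];b=proj(calibration("scene"),tip)[0];e=proj(calibration("side"),tip)[0]
print(a,b,e)
def cr(im,p,r,s):
    x,y=int(np.clip(p[0],r,511-r)),int(np.clip(p[1],r,383-r));print(x-r,y-r);return cv2.resize(im[y-r:y+r,x-r:x+r],(s,s),interpolation=cv2.INTER_CUBIC)
save(np.hstack([cr(im,a,60,390),cr(s,b,32,390)]),"pics/k4.png")
E
```

```text
t 7.28 tcp [0.4967 0.3309 0.1575] xyaw 168.05 tilt [-0.0017 -0.0013] q7 0.8 F [ 0.  -0.4 -1. ] T [ 0.02 -0.01  0.03] open 0.0093 ff 70.7
[258.21644989 220.63665538] [231.12882219 237.25835074] [212.4349484  143.84851523]
198 160
199 205
```

View pics/k4.png

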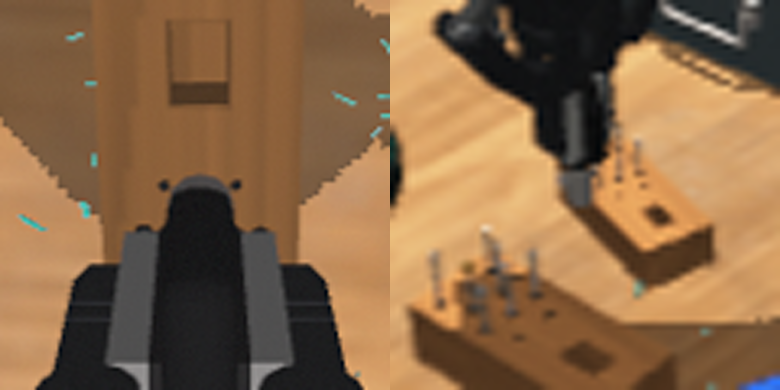

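The left half shows the emptied hole, with its mouth at crop (167-229, 20-104), and the front arc of the key's collar at (200,176) in the grip. I use these to get the socket position and the key's offset in the hand.

```bash
python3 - <<'E'
from st import *
import pickle
c,im,s,d,o=pickle.load(open("w4.pkl","rb"))
R=Rn.from_rotvec(o["tool_rot"]).as_matrix()
Q=lambda x,y:(198+(x+.5)/3.25-.5,160+(y+.5)/3.25-.5)
P=[onz(c,Q(*p),.034) for p in[(167,20),(228,20),(230,104),(170,104)]]
print(np.round(P,4).tolist())
fl,fr,br,bl=P
u=(bl+br-fl-fr);print("len",np.linalg.norm(u)/2,"w",np.linalg.norm(fl-fr),"yaw",np.degrees(np.arctan2(u[1],u[0])))
u/=np.linalg.norm(u)
print("sock from front",(fl+fr)/2+.008*u,"from back",(bl+br)/2-.0155*u)
z=o["tcp_pos"][2]-.0292
for zz in(.024,.029):
    X=onz(c,Q(200,176),z+zz); print("axis in tool mm",(R.T@(X-o["tcp_pos"]))*1e3-[10,0,0])
# collar sides hints: bow top near edges, pads
o2,_=st()
E
```

```text
[[0.4881, 0.3243, 0.034], [0.4914, 0.3401, 0.034], [0.5147, 0.3359, 0.034], [0.5114, 0.3199, 0.034]]
len 0.023685895724017123 w 0.01613787129140598 yaw -10.385317383672083
sock from front [0.49761766 0.33073187 0.034     ] from back [0.49780051 0.33069836 0.034     ]
axis in tool mm [5.16861493 0.60802063 5.22036122]
axis in tool mm [7.42144322 0.60467885 0.22352207]
t 7.43 tcp [0.4968 0.3309 0.1575] xyaw 168.04 tilt [-0.0018 -0.0015] q7 0.8 F [ 0.5 -0.5 -1.1] T [ 0.   -0.04 -0.01] open 0.0094 ff 70.7
```

>>> {"op": "drive_tool", "data": {"plan": [{"dx": -0.3,"dy": -1.0,"dz": 0,"ax": 0,"ay": 0,"az": 0,"grip": 0},{"dx": -0.64,"dy": -2.2,"dz": 0,"ax": 0,"ay": 0,"az": 0,"grip": 0},{"dx": -0.93,"dy": -3.2,"dz": 0,"ax": 0,"ay": 0,"az": 0,"grip": 0},{"dx": -0.93,"dy": -3.2,"dz": 0,"ax": 0,"ay": 0,"az": 0,"grip": 0},{"dx": -0.93,"dy": -3.2,"dz": 0,"ax": 0,"ay": 0,"az": 0,"grip": 0},{"dx": -0.93,"dy": -3.2,"dz": 0,"ax": 0,"ay": 0,"az": 0,"grip": 0},{"dx": -0.93,"dy": -3.2,"dz": 0,"ax": 0,"ay": 0,"az": 0,"grip": 0},{"dx": -0.93,"dy": -3.2,"dz": 0,"ax": 0,"ay": 0,"az": 0,"grip": 0},{"dx": -0.93,"dy": -3.2,"dz": 0,"ax": 0,"ay": 0,"az": 0,"grip": 0},{"dx": -0.93,"dy": -3.2,"dz": 0,"ax": 0,"ay": 0,"az": 0,"grip": 0},{"dx": -0.93,"dy": -3.2,"dz": 0,"ax": 0,"ay": 0,"az": 0,"grip": 0},{"dx": -0.9,"dy": -3.0,"dz": 0,"ax": 0,"ay": 0,"az": 0,"grip": 0},{"dx": -0.55,"dy": -2.0,"dz": 0,"ax": 0,"ay": 0,"az": 0,"grip": 0},{"dx": 0,"dy": 0,"dz": 0,"ax": 0,"ay": 0,"az": -0.08,"grip": 0},{"dx": 0,"dy": 0,"dz": 0,"ax": 0,"ay": 0,"az": -0.11,"grip": 0},{"dx": 0,"dy": 0,"dz": 0,"ax": 0,"ay": 0,"az": -0.11,"grip": 0},{"dx": 0,"dy": 0,"dz": 0,"ax": 0,"ay": 0,"az": -0.11,"grip": 0},{"dx": 0,"dy": 0,"dz": 0,"ax": 0,"ay": 0,"az": -0.11,"grip": 0},{"dx": 0,"dy": 0,"dz": 0,"ax": 0,"ay": 0,"az": -0.09,"grip": 0},{"dx": 0,"dy": 0,"dz": 0,"ax": 0,"ay": 0,"az": 0,"grip": 0}]}}

```text
clock: 9.1
tcp_pos: [0.5254, -0.0539, 0.1585]
tool_rot: [0.631, -3.077, -0.0]
contact_force: [-0.1, -0.2, -0.5]
opening: 0.009
finger_force: 70.6
```

```bash
python3 st.py .5253 -.0551 .117
```

```text
t 9.1 tcp [ 0.5254 -0.0539  0.1585] xyaw -156.81 tilt [-0.0007 -0.0001] q7 2.11 F [-0.1 -0.2 -0.5] T [ 0.05 -0.05  0.01] open 0.009 ff 70.6
d tool cm [ 0.05 -0.11  4.15]
```

>>> {"op": "drive_tool", "data": {"plan": [{"dx": 0.05,"dy": -0.11,"dz": 0.8,"ax": 0,"ay": 0,"az": 0,"grip": 0},{"dx": 0,"dy": 0,"dz": 1.4,"ax": 0,"ay": 0,"az": 0,"grip": 0},{"dx": 0,"dy": 0,"dz": 1.2,"ax": 0,"ay": 0,"az": 0,"grip": 0},{"dx": 0,"dy": 0,"dz": 0.6,"ax": 0,"ay": 0,"az": 0,"grip": 0},{"dx": 0,"dy": 0,"dz": 0.2,"ax": 0,"ay": 0,"az": 0,"grip": 0},{"dx": 0,"dy": 0,"dz": 0,"ax": 0,"ay": 0,"az": 0,"grip": 0},{"dx": 0,"dy": 0,"dz": 0,"ax": 0,"ay": 0,"az": 0,"grip": 0},{"dx": 0,"dy": 0,"dz": 0,"ax": 0,"ay": 0,"az": 0,"grip": 0}]}}

```text
clock: 9.77
tcp_pos: [0.5264, -0.0543, 0.1175]
tool_rot: [-0.625, 3.078, -0.0]
contact_force: [0.2, 0.9, -0.8]
opening: 0.0093
finger_force: 70.6
```

```bash
python3 st.py .5253 -.0551 .1122
```

```text
t 9.77 tcp [ 0.5264 -0.0543  0.1175] xyaw -157.04 tilt [ 0.0011 -0.    ] q7 2.12 F [ 0.2  0.9 -0.8] T [-0.02 -0.   -0.01] open 0.0093 ff 70.6
d tool cm [ 0.13 -0.03  0.53]
```

>>> {"op": "drive_tool", "data": {"plan": [{"dx": 0.1,"dy": -0.03,"dz": 0.2,"ax": 0,"ay": 0,"az": 0,"grip": 0},{"dx": 0,"dy": 0,"dz": 0.2,"ax": 0,"ay": 0,"az": 0,"grip": 0},{"dx": 0,"dy": 0,"dz": 0.15,"ax": 0,"ay": 0,"az": 0,"grip": 0},{"dx": 0,"dy": 0,"dz": 0.1,"ax": 0,"ay": 0,"az": 0,"grip": 0},{"dx": 0,"dy": 0,"dz": 0,"ax": 0,"ay": 0,"az": 0,"grip": 0},{"dx": 0,"dy": 0,"dz": 0,"ax": 0,"ay": 0,"az": 0,"grip": 0}]}}

```text
clock: 10.27
tcp_pos: [0.5251, -0.0549, 0.1102]
tool_rot: [0.626, -3.078, 0.0]
contact_force: [-0.3, -0.5, -0.1]
opening: 0.0089
finger_force: 70.6
```

```bash
python3 st.py .5253 -.0551 .109
```

```text
t 10.27 tcp [ 0.5251 -0.0549  0.1102] xyaw -157.01 tilt [-0.0002 -0.0001] q7 2.12 F [-0.3 -0.5 -0.1] T [-0.   -0.05  0.01] open 0.0089 ff 70.6
d tool cm [-0.01 -0.03  0.12]
```

>>> {"op": "drive_tool", "data": {"plan": [{"dx": 0,"dy": 0,"dz": 0.1,"ax": 0,"ay": 0,"az": 0,"grip": 0},{"dx": 0,"dy": 0,"dz": 0.1,"ax": 0,"ay": 0,"az": 0,"grip": 0},{"dx": 0,"dy": 0,"dz": 0.1,"ax": 0,"ay": 0,"az": 0,"grip": 0},{"dx": 0,"dy": 0,"dz": 0,"ax": 0,"ay": 0,"az": 0,"grip": 0},{"dx": 0,"dy": 0,"dz": 0,"ax": 0,"ay": 0,"az": 0,"grip": 0}]}}

```text
clock: 10.68
tcp_pos: [0.5251, -0.0549, 0.1072]
tool_rot: [0.626, -3.078, 0.0]
contact_force: [-1.1, -0.3, -1.9]
opening: 0.0089
finger_force: 70.6
```

```bash
python3 st.py .5253 -.0551 .107
```

```text
t 10.68 tcp [ 0.5251 -0.0549  0.1072] xyaw -157.01 tilt [-0.0003 -0.0001] q7 2.13 F [-1.1 -0.3 -1.9] T [-0.05 -0.02 -0.02] open 0.0089 ff 70.6
d tool cm [-0.01 -0.03  0.02]
```

Already 5 mm below the face level with no resistance, so the lug seems to be in the notch. Continuing gently.

>>> {"op": "drive_tool", "data": {"plan": [{"dx": 0,"dy": 0,"dz": 0.1,"ax": 0,"ay": 0,"az": 0,"grip": 0},{"dx": 0,"dy": 0,"dz": 0.1,"ax": 0,"ay": 0,"az": 0,"grip": 0},{"dx": 0,"dy": 0,"dz": 0.1,"ax": 0,"ay": 0,"az": 0,"grip": 0},{"dx": 0,"dy": 0,"dz": 0,"ax": 0,"ay": 0,"az": 0,"grip": 0},{"dx": 0,"dy": 0,"dz": 0,"ax": 0,"ay": 0,"az": 0,"grip": 0}]}}

```text
clock: 11.1
tcp_pos: [0.5251, -0.0549, 0.1042]
tool_rot: [0.626, -3.078, 0.0]
contact_force: [0.5, 0.2, -0.8]
opening: 0.0095
finger_force: 70.6
```

```bash
python3 st.py .5253 -.0551 .0987
```

```text
t 11.1 tcp [ 0.5251 -0.0549  0.1042] xyaw -157.01 tilt [-0.0002 -0.0001] q7 2.13 F [ 0.5  0.2 -0.8] T [ 0.03 -0.03 -0.02] open 0.0095 ff 70.6
d tool cm [-0.01 -0.03  0.55]
```

>>> {"op": "drive_tool", "data": {"plan": [{"dx": 0,"dy": 0,"dz": 0.1,"ax": 0,"ay": 0,"az": 0,"grip": 0},{"dx": 0,"dy": 0,"dz": 0.1,"ax": 0,"ay": 0,"az": 0,"grip": 0},{"dx": 0,"dy": 0,"dz": 0.1,"ax": 0,"ay": 0,"az": 0,"grip": 0},{"dx": 0,"dy": 0,"dz": 0.1,"ax": 0,"ay": 0,"az": 0,"grip": 0},{"dx": 0,"dy": 0,"dz": 0,"ax": 0,"ay": 0,"az": 0,"grip": 0},{"dx": 0,"dy": 0,"dz": 0,"ax": 0,"ay": 0,"az": 0,"grip": 0}]}}

```text
clock: 11.6
tcp_pos: [0.525, -0.0549, 0.1002]
tool_rot: [0.626, -3.078, 0.0]
contact_force: [-1.1, 0.1, -1.0]
opening: 0.0088
finger_force: 70.6
```

```bash
python3 st.py .5253 -.0551 .0987
```

```text
t 11.6 tcp [ 0.525  -0.0549  0.1002] xyaw -157.01 tilt [-0.0003 -0.0001] q7 2.13 F [-1.1  0.1 -1. ] T [-0.   -0.02  0.03] open 0.0088 ff 70.6
d tool cm [-0.02 -0.03  0.15]
```

>>> {"op": "drive_tool", "data": {"plan": [{"dx": 0,"dy": 0,"dz": 0.05,"ax": 0,"ay": 0,"az": 0,"grip": 0},{"dx": 0,"dy": 0,"dz": 0.05,"ax": 0,"ay": 0,"az": 0,"grip": 0},{"dx": 0,"dy": 0,"dz": 0.05,"ax": 0,"ay": 0,"az": 0,"grip": 0},{"dx": 0,"dy": 0,"dz": 0,"ax": 0,"ay": 0,"az": 0,"grip": 0},{"dx": 0,"dy": 0,"dz": 0,"ax": 0,"ay": 0,"az": 0,"grip": 0}]}}

```text
clock: 12.02
tcp_pos: [0.5251, -0.0549, 0.0988]
tool_rot: [0.626, -3.079, 0.0]
contact_force: [-0.3, -0.6, -1.0]
opening: 0.0091
finger_force: 70.8
```

```bash
python3 st.py .5253 -.0551 .0987
```

```text
t 12.02 tcp [ 0.5251 -0.0549  0.0988] xyaw -157.01 tilt [-0.0001 -0.    ] q7 2.13 F [-0.3 -0.6 -1. ] T [ 0.    0.02 -0.01] open 0.0091 ff 70.8
d tool cm [-0.01 -0.03  0.01]
```

>>> {"op": "drive_tool", "data": {"plan": [{"dx": 0,"dy": 0,"dz": 0.04,"ax": 0,"ay": 0,"az": 0,"grip": 0},{"dx": 0,"dy": 0,"dz": 0.04,"ax": 0,"ay": 0,"az": 0,"grip": 0},{"dx": 0,"dy": 0,"dz": 0,"ax": 0,"ay": 0,"az": 0,"grip": 0}]}}

```text
clock: 12.27
tcp_pos: [0.5253, -0.0549, 0.0986]
tool_rot: [-0.626, 3.078, 0.0]
contact_force: [-2.1, 0.5, 6.4]
opening: 0.0088
finger_force: 72.1
```

```bash
python3 st.py .5253 -.0551 .0987
```

```text
t 12.27 tcp [ 0.5253 -0.0549  0.0986] xyaw -157.01 tilt [0.0004 0.0002] q7 2.13 F [-2.1  0.5  6.4] T [ 0.09  0.67 -0.02] open 0.0088 ff 72.1
d tool cm [ 0.01 -0.02 -0.01]
```

The key is home: 6 N at z 0.0986, against 0.0987 expected. Turning clockwise in small steps and watching the side forces.

>>> {"op": "drive_tool", "data": {"plan": [{"dx": 0,"dy": 0,"dz": -0.05,"ax": 0,"ay": 0,"az": 0.03,"grip": 0},{"dx": 0,"dy": 0,"dz": 0,"ax": 0,"ay": 0,"az": 0.05,"grip": 0},{"dx": 0,"dy": 0,"dz": 0,"ax": 0,"ay": 0,"az": 0.05,"grip": 0},{"dx": 0,"dy": 0,"dz": 0,"ax": 0,"ay": 0,"az": 0.05,"grip": 0},{"dx": 0,"dy": 0,"dz": 0,"ax": 0,"ay": 0,"az": 0.03,"grip": 0},{"dx": 0,"dy": 0,"dz": 0,"ax": 0,"ay": 0,"az": 0,"grip": 0}]}}

```text
clock: 12.77
tcp_pos: [0.5253, -0.0542, 0.0987]
tool_rot: [-0.299, 3.127, 0.001]
contact_force: [0.1, 1.6, 1.8]
opening: 0.0091
finger_force: 71.3
```

```bash
python3 st.py .5253 -.0549 .099
```

```text
t 12.77 tcp [ 0.5253 -0.0542  0.0987] xyaw -169.08 tilt [0.0002 0.0007] q7 1.93 F [0.1 1.6 1.8] T [0.63 0.27 0.1 ] open 0.0091 ff 71.3
d tool cm [ 0.01 -0.07 -0.03]
```

>>> {"op": "drive_tool", "data": {"plan": [{"dx": 0,"dy": 0,"dz": 0,"ax": 0,"ay": 0,"az": 0.05,"grip": 0},{"dx": 0,"dy": 0,"dz": 0,"ax": 0,"ay": 0,"az": 0.05,"grip": 0},{"dx": 0,"dy": 0,"dz": 0,"ax": 0,"ay": 0,"az": 0.05,"grip": 0},{"dx": 0,"dy": 0,"dz": 0,"ax": 0,"ay": 0,"az": 0.05,"grip": 0},{"dx": 0,"dy": 0,"dz": 0,"ax": 0,"ay": 0,"az": 0,"grip": 0}]}}

```text
clock: 13.18
tcp_pos: [0.5254, -0.0543, 0.0987]
tool_rot: [0.015, 3.141, 0.001]
contact_force: [0.4, 1.9, 2.7]
opening: 0.0092
finger_force: 71.3
```

```bash
cat > lid.py <<'E'
from st import *
import os
st();g=grab_frame("side")[185:265,225:305].astype(float)
# box lid region in the side view
p=proj(calibration("side"),[[.62,-.08,.08],[.66,-.15,.08],[.68,.02,.08]]);
if os.path.exists("lid0.npy"):
    d=np.abs(g-np.load("lid0.npy")).mean(2);print("lid diff right part",d[:,30:].mean().round(2),(d[:,30:]>25).sum())
else: np.save("lid0.npy",g);print("base",p.round())
E
python3 lid.py
```

```text
t 13.18 tcp [ 0.5254 -0.0543  0.0987] xyaw 179.47 tilt [0.0005 0.0006] q7 1.74 F [0.4 1.9 2.7] T [0.63 0.06 0.02] open 0.0092 ff 71.3
base [[278. 213.]
 [299. 225.]
 [286. 192.]]
```

>>> {"op": "drive_tool", "data": {"plan": [{"dx": 0,"dy": 0,"dz": 0,"ax": 0,"ay": 0,"az": 0.05,"grip": 0},{"dx": 0,"dy": 0,"dz": 0,"ax": 0,"ay": 0,"az": 0.05,"grip": 0},{"dx": 0,"dy": 0,"dz": 0,"ax": 0,"ay": 0,"az": 0.05,"grip": 0},{"dx": 0,"dy": 0,"dz": 0,"ax": 0,"ay": 0,"az": 0,"grip": 0}]}}

```text
clock: 13.57
tcp_pos: [0.5255, -0.0544, 0.0987]
tool_rot: [0.248, 3.131, 0.001]
contact_force: [0.7, 3.6, 2.1]
opening: 0.0092
finger_force: 71.4
```

```bash
python3 - <<'E'
import pickle,numpy as np
from st import *
i=pickle.load(open("i0.pkl","rb"))["side"][1][185:265,225:305].astype(float)
b=np.load("lid0.npy"); d=np.abs(b-i).mean(2)
print("base vs i0: far lid (rows>200 cols 270+)",d[20:60,48:70].mean(),d[60:,:].mean())
E
python3 lid.py
```

```text
base vs i0: far lid (rows>200 cols 270+) 3.684090909090909 2.9572916666666664
t 13.57 tcp [ 0.5255 -0.0544  0.0987] xyaw 170.93 tilt [0.0008 0.0004] q7 1.6 F [0.7 3.6 2.1] T [ 0.8  -0.12  0.03] open 0.0092 ff 71.4
lid diff right part 0.76 1
```

>>> {"op": "drive_tool", "data": {"plan": [{"dx": 0,"dy": 0.05,"dz": 0,"ax": 0,"ay": 0,"az": 0.05,"grip": 0},{"dx": 0,"dy": 0,"dz": 0,"ax": 0,"ay": 0,"az": 0.05,"grip": 0},{"dx": 0,"dy": 0,"dz": 0,"ax": 0,"ay": 0,"az": 0.05,"grip": 0},{"dx": 0,"dy": 0,"dz": 0,"ax": 0,"ay": 0,"az": 0.05,"grip": 0},{"dx": 0,"dy": 0,"dz": 0,"ax": 0,"ay": 0,"az": 0,"grip": 0}]}}

```text
clock: 14.03
tcp_pos: [0.5257, -0.0544, 0.0987]
tool_rot: [0.559, 3.09, -0.0]
contact_force: [1.1, 1.1, 1.7]
opening: 0.0089
finger_force: 71.3
```

```bash
python3 lid.py
```

```text
t 14.03 tcp [ 0.5257 -0.0544  0.0987] xyaw 159.49 tilt [ 0.0009 -0.0002] q7 1.41 F [1.1 1.1 1.7] T [ 0.49 -0.31  0.05] open 0.0089 ff 71.3
lid diff right part 0.79 1
```

Turned 43.5° so far, with low forces and the lid still shut.

>>> {"op": "drive_tool", "data": {"plan": [{"dx": 0,"dy": 0,"dz": 0,"ax": 0,"ay": 0,"az": 0.05,"grip": 0},{"dx": 0,"dy": 0,"dz": 0,"ax": 0,"ay": 0,"az": 0.05,"grip": 0},{"dx": 0,"dy": 0,"dz": 0,"ax": 0,"ay": 0,"az": 0.05,"grip": 0},{"dx": 0,"dy": 0,"dz": 0,"ax": 0,"ay": 0,"az": 0,"grip": 0}]}}

```text
clock: 14.42
tcp_pos: [0.5257, -0.0545, 0.0987]
tool_rot: [0.789, 3.04, -0.0]
contact_force: [2.6, 1.8, 2.3]
opening: 0.0094
finger_force: 71.3
```

```bash
python3 lid.py
```

```text
t 14.42 tcp [ 0.5257 -0.0545  0.0987] xyaw 150.91 tilt [ 0.0011 -0.0003] q7 1.27 F [2.6 1.8 2.3] T [ 0.37 -0.6   0.09] open 0.0094 ff 71.3
lid diff right part 0.85 1
```

>>> {"op": "drive_tool", "data": {"plan": [{"dx": 0,"dy": 0,"dz": 0,"ax": 0,"ay": 0,"az": 0.05,"grip": 0},{"dx": 0,"dy": 0,"dz": 0,"ax": 0,"ay": 0,"az": 0.05,"grip": 0},{"dx": 0,"dy": 0,"dz": 0,"ax": 0,"ay": 0,"az": 0,"grip": 0}]}}

```text
clock: 14.72
tcp_pos: [0.5258, -0.0546, 0.0987]
tool_rot: [0.939, 2.997, -0.0]
contact_force: [4.1, 1.3, 1.4]
opening: 0.0089
finger_force: 71.1
```

```bash
python3 lid.py
```

```text
t 14.72 tcp [ 0.5258 -0.0546  0.0987] xyaw 145.19 tilt [ 0.0011 -0.0004] q7 1.18 F [4.1 1.3 1.4] T [ 0.32 -0.91  0.08] open 0.0089 ff 71.1
lid diff right part 0.87 1
```

>>> {"op": "drive_tool", "data": {"plan": [{"dx": -0.05,"dy": 0.03,"dz": 0,"ax": 0,"ay": 0,"az": 0.05,"grip": 0},{"dx": 0,"dy": 0,"dz": 0,"ax": 0,"ay": 0,"az": 0.05,"grip": 0},{"dx": 0,"dy": 0,"dz": 0,"ax": 0,"ay": 0,"az": 0.05,"grip": 0},{"dx": 0,"dy": 0,"dz": 0,"ax": 0,"ay": 0,"az": 0,"grip": 0}]}}

```text
clock: 15.1
tcp_pos: [0.5259, -0.0547, 0.0987]
tool_rot: [1.162, 2.919, -0.0]
contact_force: [2.3, 1.1, 4.3]
opening: 0.0093
finger_force: 71.7
```

```bash
python3 lid.py
```

```text
t 15.1 tcp [ 0.5259 -0.0547  0.0987] xyaw 136.59 tilt [ 0.0002 -0.0003] q7 1.04 F [2.3 1.1 4.3] T [ 0.19 -0.47  0.04] open 0.0093 ff 71.7
lid diff right part 1.04 11
```

>>> {"op": "drive_tool", "data": {"plan": [{"dx": 0,"dy": 0,"dz": 0,"ax": 0,"ay": 0,"az": 0.05,"grip": 0},{"dx": 0,"dy": 0,"dz": 0,"ax": 0,"ay": 0,"az": 0.05,"grip": 0},{"dx": 0,"dy": 0,"dz": 0,"ax": 0,"ay": 0,"az": 0,"grip": 0}]}}

```text
clock: 15.4
tcp_pos: [0.5259, -0.0548, 0.0987]
tool_rot: [1.306, 2.857, -0.0]
contact_force: [1.9, 1.0, 3.1]
opening: 0.0089
finger_force: 71.7
```

```bash
python3 lid.py
```

```text
t 15.4 tcp [ 0.5259 -0.0548  0.0987] xyaw 130.86 tilt [ 0.0003 -0.0004] q7 0.94 F [1.9 1.  3.1] T [ 0.03 -0.46  0.01] open 0.0089 ff 71.7
lid diff right part 1.29 18
```

>>> {"op": "drive_tool", "data": {"plan": [{"dx": 0,"dy": 0,"dz": 0,"ax": 0,"ay": 0,"az": 0.05,"grip": 0},{"dx": 0,"dy": 0,"dz": 0,"ax": 0,"ay": 0,"az": 0.05,"grip": 0},{"dx": 0,"dy": 0,"dz": 0,"ax": 0,"ay": 0,"az": 0,"grip": 0}]}}

```text
clock: 15.7
tcp_pos: [0.526, -0.0548, 0.0987]
tool_rot: [1.447, 2.788, -0.0]
contact_force: [1.0, -0.8, 3.1]
opening: 0.0093
finger_force: 71.7
```

```bash
python3 lid.py
```

```text
t 15.7 tcp [ 0.526  -0.0548  0.0987] xyaw 125.13 tilt [ 0.0004 -0.0005] q7 0.85 F [ 1.  -0.8  3.1] T [-0.12 -0.53  0.08] open 0.0093 ff 71.7
lid diff right part 1.51 27
```

>>> {"op": "drive_tool", "data": {"plan": [{"dx": 0,"dy": 0,"dz": 0,"ax": 0,"ay": 0,"az": 0.05,"grip": 0},{"dx": 0,"dy": 0,"dz": 0,"ax": 0,"ay": 0,"az": 0.05,"grip": 0},{"dx": 0,"dy": 0,"dz": 0,"ax": 0,"ay": 0,"az": 0,"grip": 0}]}}

```text
clock: 16.0
tcp_pos: [0.526, -0.0549, 0.0987]
tool_rot: [1.585, 2.712, -0.0]
contact_force: [2.4, -0.7, 4.7]
opening: 0.009
finger_force: 71.7
```

```bash
python3 lid.py
```

```text
t 16.0 tcp [ 0.526  -0.0549  0.0987] xyaw 119.4 tilt [ 0.0005 -0.0006] q7 0.76 F [ 2.4 -0.7  4.7] T [-0.25 -0.62  0.09] open 0.009 ff 71.7
lid diff right part 1.75 35
```

```bash
cat > lid2.py <<'E'
from st import *
import pickle
o,_=st();c=calibration("side");g=grab_frame("side").astype(float);b=pickle.load(open("i0.pkl","rb"))["side"][1].astype(float)
y=np.radians(-10);ux=np.array([np.cos(y),np.sin(y)]);uy=np.array([-ux[1],ux[0]])
ctr=np.array([.5253,-.0549])+.054*ux
for n,(a,e) in {"near front":(-.021,-.112),"near mid":(.02,-.115),"centre":(.03,0),"back":(.07,-.05)}.items():
    p=proj(c,[*(ctr+a*ux+e*uy),.08])[0];x,yy=int(p[0]),int(p[1]);d=np.abs(g-b).mean(2)[yy-7:yy+5,x-5:x+6];print(n,(x,yy),d.mean().round(1),d.max().round(0))
E
python3 lid2.py
```

```text
t 16.05 tcp [ 0.526  -0.0549  0.0987] xyaw 119.53 tilt [ 0.0005 -0.0006] q7 0.76 F [ 2.8 -0.9  5. ] T [-0.39 -0.65  0.03] open 0.0088 ff 71.7
near front (260, 237) 3.1 6.0
near mid (275, 236) 3.6 6.0
centre (273, 211) 3.9 13.0
back (289, 221) 4.7 7.0
```

>>> {"op": "drive_tool", "data": {"plan": [{"dx": 0,"dy": 0,"dz": 0,"ax": 0,"ay": 0,"az": 0.05,"grip": 0},{"dx": 0,"dy": 0,"dz": 0,"ax": 0,"ay": 0,"az": 0.05,"grip": 0},{"dx": 0,"dy": 0,"dz": 0,"ax": 0,"ay": 0,"az": 0,"grip": 0}]}}

```text
clock: 16.35
tcp_pos: [0.526, -0.0549, 0.0987]
tool_rot: [1.719, 2.628, -0.0]
contact_force: [2.9, -1.9, 5.0]
opening: 0.0089
finger_force: 71.7
```

```bash
python3 lid2.py
```

```text
t 16.35 tcp [ 0.526  -0.0549  0.0987] xyaw 113.62 tilt [ 0.0005 -0.0006] q7 0.66 F [ 2.9 -1.9  5. ] T [-0.5  -0.76  0.03] open 0.0089 ff 71.7
near front (260, 237) 2.9 7.0
near mid (275, 236) 3.1 6.0
centre (273, 211) 4.1 14.0
back (289, 221) 4.8 6.0
```

>>> {"op": "drive_tool", "data": {"plan": [{"dx": 0,"dy": 0,"dz": -0.02,"ax": 0,"ay": 0,"az": 0.05,"grip": 0},{"dx": 0,"dy": 0,"dz": 0,"ax": 0,"ay": 0,"az": 0.05,"grip": 0},{"dx": 0,"dy": 0,"dz": 0,"ax": 0,"ay": 0,"az": 0,"grip": 0}]}}

```text
clock: 16.65
tcp_pos: [0.5259, -0.0547, 0.0987]
tool_rot: [1.848, 2.54, -0.0]
contact_force: [3.5, -1.9, 4.4]
opening: 0.0093
finger_force: 71.5
```

```bash
python3 lid2.py
```

```text
t 16.65 tcp [ 0.5259 -0.0547  0.0987] xyaw 107.92 tilt [ 0.0002 -0.0005] q7 0.57 F [ 3.5 -1.9  4.4] T [-0.43 -0.88  0.02] open 0.0093 ff 71.5
near front (260, 237) 8.7 43.0
near mid (275, 236) 9.6 39.0
centre (273, 211) 3.6 15.0
back (289, 221) 3.5 10.0
```

>>> {"op": "drive_tool", "data": {"plan": [{"dx": 0,"dy": 0,"dz": 0,"ax": 0,"ay": 0,"az": 0.05,"grip": 0},{"dx": 0,"dy": 0,"dz": 0,"ax": 0,"ay": 0,"az": 0.05,"grip": 0},{"dx": 0,"dy": 0,"dz": 0,"ax": 0,"ay": 0,"az": 0,"grip": 0}]}}

```text
clock: 16.95
tcp_pos: [0.5261, -0.0546, 0.0987]
tool_rot: [1.972, 2.444, 0.0]
contact_force: [3.9, -2.2, 2.4]
opening: 0.0095
finger_force: 71.5
```

```bash
python3 lid2.py
```

```text
t 16.95 tcp [ 0.5261 -0.0546  0.0987] xyaw 102.2 tilt [ 0.0006 -0.0004] q7 0.48 F [ 3.9 -2.2  2.4] T [-0.62 -1.14  0.13] open 0.0095 ff 71.5
near front (260, 237) 8.8 43.0
near mid (275, 236) 9.6 39.0
centre (273, 211) 3.6 13.0
back (289, 221) 3.5 10.0
```

The lid sprang up; its pixels jumped at 95° of turn. Turning back counter-clockwise and undoing the small nudges on the way.

>>> {"op": "drive_tool", "data": {"plan": [{"dx": 0,"dy": 0,"dz": 0,"ax": 0,"ay": 0,"az": -0.04,"grip": 0},{"dx": 0,"dy": 0,"dz": 0,"ax": 0,"ay": 0,"az": -0.08,"grip": 0},{"dx": 0,"dy": 0,"dz": 0,"ax": 0,"ay": 0,"az": -0.08,"grip": 0},{"dx": 0,"dy": 0,"dz": 0,"ax": 0,"ay": 0,"az": -0.08,"grip": 0},{"dx": 0,"dy": 0,"dz": 0,"ax": 0,"ay": 0,"az": -0.08,"grip": 0},{"dx": 0,"dy": 0,"dz": 0,"ax": 0,"ay": 0,"az": -0.08,"grip": 0},{"dx": 0,"dy": 0,"dz": 0,"ax": 0,"ay": 0,"az": -0.08,"grip": 0},{"dx": 0,"dy": 0,"dz": 0,"ax": 0,"ay": 0,"az": -0.08,"grip": 0},{"dx": 0,"dy": 0,"dz": 0,"ax": 0,"ay": 0,"az": -0.08,"grip": 0},{"dx": 0.05,"dy": -0.03,"dz": 0,"ax": 0,"ay": 0,"az": -0.08,"grip": 0},{"dx": 0,"dy": 0,"dz": 0,"ax": 0,"ay": 0,"az": -0.08,"grip": 0},{"dx": 0,"dy": 0,"dz": 0,"ax": 0,"ay": 0,"az": 0,"grip": 0},{"dx": 0,"dy": 0,"dz": 0,"ax": 0,"ay": 0,"az": 0,"grip": 0}]}}

```text
clock: 18.08
tcp_pos: [0.5248, -0.0544, 0.0987]
tool_rot: [-0.806, -3.036, -0.0]
contact_force: [1.2, -0.6, 5.5]
opening: 0.0086
finger_force: 71.8
```

```bash
python3 st.py .5253 -.0549 .0990
```

```text
t 18.08 tcp [ 0.5248 -0.0544  0.0987] xyaw 150.26 tilt [-0.0008  0.0002] q7 1.26 F [ 1.2 -0.6  5.5] T [-0.28 -0.17 -0.03] open 0.0086 ff 71.8
d tool cm [-0.07 -0.02 -0.03]
```

>>> {"op": "drive_tool", "data": {"plan": [{"dx": 0,"dy": 0,"dz": -0.02,"ax": 0,"ay": 0,"az": -0.08,"grip": 0},{"dx": 0,"dy": 0,"dz": 0,"ax": 0,"ay": 0,"az": -0.08,"grip": 0},{"dx": 0,"dy": 0,"dz": 0,"ax": 0,"ay": 0,"az": -0.08,"grip": 0},{"dx": 0,"dy": -0.03,"dz": 0,"ax": 0,"ay": 0,"az": -0.08,"grip": 0},{"dx": 0,"dy": 0,"dz": 0,"ax": 0,"ay": 0,"az": -0.08,"grip": 0},{"dx": 0,"dy": 0,"dz": 0,"ax": 0,"ay": 0,"az": -0.08,"grip": 0},{"dx": 0,"dy": 0,"dz": 0,"ax": 0,"ay": 0,"az": -0.08,"grip": 0},{"dx": 0,"dy": 0,"dz": 0,"ax": 0,"ay": 0,"az": -0.08,"grip": 0},{"dx": 0,"dy": 0,"dz": 0,"ax": 0,"ay": 0,"az": -0.08,"grip": 0},{"dx": 0,"dy": 0,"dz": 0,"ax": 0,"ay": 0,"az": -0.06,"grip": 0},{"dx": 0,"dy": 0,"dz": 0,"ax": 0,"ay": 0,"az": 0,"grip": 0},{"dx": 0,"dy": 0,"dz": 0,"ax": 0,"ay": 0,"az": 0,"grip": 0}]}}

```text
clock: 19.08
tcp_pos: [0.5245, -0.0547, 0.0987]
tool_rot: [0.404, -3.114, -0.0]
contact_force: [-0.6, -2.4, 5.6]
opening: 0.009
finger_force: 71.8
```

```bash
python3 st.py .5253 -.0549 .0990
```

```text
t 19.08 tcp [ 0.5245 -0.0547  0.0987] xyaw -165.2 tilt [-0.0014  0.0001] q7 1.99 F [-0.6 -2.4  5.6] T [-0.39  0.23 -0.01] open 0.009 ff 71.8
d tool cm [-0.07 -0.04 -0.03]
```

>>> {"op": "drive_tool", "data": {"plan": [{"dx": -0.05,"dy": -0.02,"dz": -0.03,"ax": 0,"ay": 0,"az": -0.04,"grip": 0},{"dx": 0,"dy": 0,"dz": 0,"ax": 0,"ay": 0,"az": -0.04,"grip": 0},{"dx": 0,"dy": 0,"dz": 0,"ax": 0,"ay": 0,"az": -0.04,"grip": 0},{"dx": 0,"dy": 0,"dz": 0,"ax": 0,"ay": 0,"az": 0,"grip": 0},{"dx": 0,"dy": 0,"dz": 0,"ax": 0,"ay": 0,"az": 0,"grip": 0}]}}

```text
clock: 19.5
tcp_pos: [0.5246, -0.0548, 0.0987]
tool_rot: [0.59, -3.083, -0.001]
contact_force: [-2.5, -1.4, 4.1]
opening: 0.0092
finger_force: 71.6
```

```bash
python3 st.py .5253 -.0549 .0990
```

```text
t 19.5 tcp [ 0.5246 -0.0548  0.0987] xyaw -158.35 tilt [-0.0023  0.    ] q7 2.11 F [-2.5 -1.4  4.1] T [-0.36  0.68 -0.01] open 0.0092 ff 71.6
d tool cm [-0.06 -0.04 -0.03]
```

>>> {"op": "drive_tool", "data": {"plan": [{"dx": 0.05,"dy": 0,"dz": 0,"ax": 0,"ay": 0,"az": -0.02,"grip": 0},{"dx": 0,"dy": 0,"dz": 0,"ax": 0,"ay": 0,"az": -0.01,"grip": 0},{"dx": 0,"dy": 0,"dz": 0,"ax": 0,"ay": 0,"az": 0,"grip": 0},{"dx": 0,"dy": 0,"dz": 0,"ax": 0,"ay": 0,"az": 0,"grip": 0}]}}

```text
clock: 19.83
tcp_pos: [0.5248, -0.0549, 0.0988]
tool_rot: [0.64, -3.075, -0.0]
contact_force: [-1.0, -2.2, -1.1]
opening: 0.0087
finger_force: 70.8
```

```bash
python3 st.py .5253 -.0549 .0990
```

```text
t 19.83 tcp [ 0.5248 -0.0549  0.0988] xyaw -156.47 tilt [-0.001  -0.0001] q7 2.14 F [-1.  -2.2 -1.1] T [-0.29  0.18  0.05] open 0.0087 ff 70.8
d tool cm [-0.05 -0.02 -0.02]
```

>>> {"op": "drive_tool", "data": {"plan": [{"dx": 0,"dy": 0,"dz": -0.1,"ax": 0,"ay": 0,"az": 0,"grip": 0},{"dx": 0,"dy": 0,"dz": -0.1,"ax": 0,"ay": 0,"az": 0,"grip": 0},{"dx": 0,"dy": 0,"dz": -0.1,"ax": 0,"ay": 0,"az": 0,"grip": 0},{"dx": 0,"dy": 0,"dz": -0.1,"ax": 0,"ay": 0,"az": 0,"grip": 0},{"dx": 0,"dy": 0,"dz": -0.05,"ax": 0,"ay": 0,"az": 0,"grip": 0},{"dx": 0,"dy": 0,"dz": 0,"ax": 0,"ay": 0,"az": 0,"grip": 0}]}}

```text
clock: 20.33
tcp_pos: [0.5254, -0.0546, 0.1039]
tool_rot: [-0.642, 3.075, 0.0]
contact_force: [-0.7, -0.5, -1.9]
opening: 0.009
finger_force: 70.6
```

```bash
python3 st.py .5253 -.0549 .0990
```

```text
t 20.33 tcp [ 0.5254 -0.0546  0.1039] xyaw -156.42 tilt [0.0004 0.0003] q7 2.14 F [-0.7 -0.5 -1.9] T [ 0.02  0.04 -0.02] open 0.009 ff 70.6
d tool cm [ 0.02 -0.03  0.49]
```

>>> {"op": "drive_tool", "data": {"plan": [{"dx": 0,"dy": 0,"dz": -0.08,"ax": 0,"ay": 0,"az": 0,"grip": 0},{"dx": 0,"dy": 0,"dz": -0.08,"ax": 0,"ay": 0,"az": 0,"grip": 0},{"dx": 0,"dy": 0,"dz": 0,"ax": 0,"ay": 0,"az": 0,"grip": 0}]}}

```text
clock: 20.58
tcp_pos: [0.5253, -0.0548, 0.1055]
tool_rot: [-0.641, 3.075, 0.0]
contact_force: [0.4, 0.4, -1.1]
opening: 0.0091
finger_force: 70.6
```

```bash
python3 st.py .5253 -.0549 .0990
```

```text
t 20.58 tcp [ 0.5253 -0.0548  0.1055] xyaw -156.44 tilt [0.0002 0.0001] q7 2.14 F [ 0.4  0.4 -1.1] T [ 0.04 -0.    0.  ] open 0.0091 ff 70.6
d tool cm [ 0.01 -0.01  0.65]
```

It's coming out freely. Lifting clear.

>>> {"op": "drive_tool", "data": {"plan": [{"dx": 0,"dy": 0,"dz": -0.1,"ax": 0,"ay": 0,"az": 0,"grip": 0},{"dx": 0,"dy": 0,"dz": -0.1,"ax": 0,"ay": 0,"az": 0,"grip": 0},{"dx": 0,"dy": 0,"dz": -0.15,"ax": 0,"ay": 0,"az": 0,"grip": 0},{"dx": 0,"dy": 0,"dz": -0.2,"ax": 0,"ay": 0,"az": 0,"grip": 0},{"dx": 0,"dy": 0,"dz": -0.4,"ax": 0,"ay": 0,"az": 0,"grip": 0},{"dx": 0,"dy": 0,"dz": -0.8,"ax": 0,"ay": 0,"az": 0,"grip": 0},{"dx": 0,"dy": 0,"dz": -1.2,"ax": 0,"ay": 0,"az": 0,"grip": 0},{"dx": 0,"dy": 0,"dz": -1.2,"ax": 0,"ay": 0,"az": 0,"grip": 0},{"dx": 0,"dy": 0,"dz": -0.8,"ax": 0,"ay": 0,"az": 0,"grip": 0},{"dx": 0,"dy": 0,"dz": -0.3,"ax": 0,"ay": 0,"az": 0,"grip": 0},{"dx": 0,"dy": 0,"dz": 0,"ax": 0,"ay": 0,"az": 0,"grip": 0}]}}

```text
clock: 21.5
tcp_pos: [0.5258, -0.0549, 0.1588]
tool_rot: [-0.641, 3.074, -0.0]
contact_force: [0.4, -0.3, -2.2]
opening: 0.009
finger_force: 70.6
```

```bash
python3 lid2.py; python3 st.py .4979 .3310 .15
```

```text
t 21.5 tcp [ 0.5258 -0.0549  0.1588] xyaw -156.44 tilt [0.0019 0.0002] q7 2.11 F [ 0.4 -0.3 -2.2] T [-0.04  0.01 -0.05] open 0.009 ff 70.6
near front (260, 237) 8.7 41.0
near mid (275, 236) 9.6 39.0
centre (273, 211) 6.1 45.0
back (289, 221) 3.6 10.0
t 21.55 tcp [ 0.5254 -0.0549  0.158 ] xyaw -156.43 tilt [0.0006 0.0001] q7 2.11 F [-1.  -0.1 -1.5] T [-0.06 -0.02  0.01] open 0.0094 ff 70.6
d tool cm [-12.91  36.47   0.8 ]
```

>>> {"op": "drive_tool", "data": {"plan": [{"dx": 0,"dy": 0,"dz": 0,"ax": 0,"ay": 0,"az": 0.09,"grip": 0},{"dx": 0,"dy": 0,"dz": 0,"ax": 0,"ay": 0,"az": 0.11,"grip": 0},{"dx": 0,"dy": 0,"dz": 0,"ax": 0,"ay": 0,"az": 0.11,"grip": 0},{"dx": 0,"dy": 0,"dz": 0,"ax": 0,"ay": 0,"az": 0.11,"grip": 0},{"dx": 0,"dy": 0,"dz": 0,"ax": 0,"ay": 0,"az": 0.11,"grip": 0},{"dx": 0,"dy": 0,"dz": 0,"ax": 0,"ay": 0,"az": 0.09,"grip": 0},{"dx": 0.6,"dy": 2.1,"dz": 0,"ax": 0,"ay": 0,"az": 0,"grip": 0},{"dx": 0.93,"dy": 3.2,"dz": 0,"ax": 0,"ay": 0,"az": 0,"grip": 0},{"dx": 0.93,"dy": 3.2,"dz": 0,"ax": 0,"ay": 0,"az": 0,"grip": 0},{"dx": 0.93,"dy": 3.2,"dz": 0,"ax": 0,"ay": 0,"az": 0,"grip": 0},{"dx": 0.93,"dy": 3.2,"dz": 0,"ax": 0,"ay": 0,"az": 0,"grip": 0},{"dx": 0.93,"dy": 3.2,"dz": 0,"ax": 0,"ay": 0,"az": 0,"grip": 0},{"dx": 0.93,"dy": 3.2,"dz": 0,"ax": 0,"ay": 0,"az": 0,"grip": 0},{"dx": 0.93,"dy": 3.2,"dz": 0,"ax": 0,"ay": 0,"az": 0,"grip": 0},{"dx": 0.93,"dy": 3.2,"dz": 0,"ax": 0,"ay": 0,"az": 0,"grip": 0},{"dx": 0.93,"dy": 3.2,"dz": 0,"ax": 0,"ay": 0,"az": 0,"grip": 0},{"dx": 0.93,"dy": 3.2,"dz": 0,"ax": 0,"ay": 0,"az": 0,"grip": 0},{"dx": 0.6,"dy": 2.0,"dz": 0,"ax": 0,"ay": 0,"az": 0,"grip": 0},{"dx": 0.2,"dy": 1.0,"dz": 0,"ax": 0,"ay": 0,"az": 0,"grip": 0},{"dx": 0,"dy": 0,"dz": 0,"ax": 0,"ay": 0,"az": 0,"grip": 0}]}}

```text
clock: 23.22
tcp_pos: [0.496, 0.3328, 0.1565]
tool_rot: [-0.32, -3.123, 0.001]
contact_force: [-0.2, 0.7, 0.1]
opening: 0.0088
finger_force: 70.7
```

>>> {"op": "drive_tool", "data": {"plan": [{"dx": 0,"dy": 0,"dz": 0,"ax": 0,"ay": 0,"az": 0,"grip": 0},{"dx": 0,"dy": 0,"dz": 0,"ax": 0,"ay": 0,"az": 0,"grip": 0},{"dx": 0,"dy": 0,"dz": 0,"ax": 0,"ay": 0,"az": 0,"grip": 0}]}}

```text
clock: 23.47
tcp_pos: [0.4983, 0.3278, 0.1578]
tool_rot: [0.332, 3.124, -0.001]
contact_force: [-0.2, -0.4, -1.1]
opening: 0.0091
finger_force: 70.7
```

```bash
python3 st.py .4978 .3306 .0700
```

```text
t 23.47 tcp [0.4983 0.3278 0.1578] xyaw 167.85 tilt [ 0.0002 -0.0009] q7 0.8 F [-0.2 -0.4 -1.1] T [ 0.01  0.02 -0.05] open 0.0091 ff 70.7
d tool cm [0.11 0.27 8.78]
```

>>> {"op": "drive_tool", "data": {"plan": [{"dx": 0,"dy": 0,"dz": 0.8,"ax": 0,"ay": 0,"az": 0,"grip": 0},{"dx": 0,"dy": 0,"dz": 1.6,"ax": 0,"ay": 0,"az": 0,"grip": 0},{"dx": 0,"dy": 0,"dz": 2.2,"ax": 0,"ay": 0,"az": 0,"grip": 0},{"dx": 0,"dy": 0,"dz": 1.8,"ax": 0,"ay": 0,"az": 0,"grip": 0},{"dx": 0,"dy": 0,"dz": 1.1,"ax": 0,"ay": 0,"az": 0,"grip": 0},{"dx": 0,"dy": 0,"dz": 0.5,"ax": 0,"ay": 0,"az": 0,"grip": 0},{"dx": 0,"dy": 0,"dz": 0.2,"ax": 0,"ay": 0,"az": 0,"grip": 0},{"dx": 0,"dy": 0,"dz": 0,"ax": 0,"ay": 0,"az": 0,"grip": 0},{"dx": 0,"dy": 0,"dz": 0,"ax": 0,"ay": 0,"az": 0,"grip": 0},{"dx": 0,"dy": 0,"dz": 0,"ax": 0,"ay": 0,"az": 0,"grip": 0}]}}

```text
clock: 24.3
tcp_pos: [0.4981, 0.3306, 0.0769]
tool_rot: [0.327, 3.123, 0.002]
contact_force: [0.9, -0.0, -0.9]
opening: 0.0092
finger_force: 70.7
```

```bash
python3 st.py .4978 .3306 .0600
```

```text
t 24.3 tcp [0.4981 0.3306 0.0769] xyaw 168.03 tilt [0.0015 0.0012] q7 0.82 F [ 0.9 -0.  -0.9] T [0.04 0.01 0.  ] open 0.0092 ff 70.7
d tool cm [ 0.03 -0.01  1.69]
```

>>> {"op": "drive_tool", "data": {"plan": [{"dx": 0.03,"dy": 0,"dz": 0.3,"ax": 0,"ay": 0,"az": 0,"grip": 0},{"dx": 0,"dy": 0,"dz": 0.4,"ax": 0,"ay": 0,"az": 0,"grip": 0},{"dx": 0,"dy": 0,"dz": 0.3,"ax": 0,"ay": 0,"az": 0,"grip": 0},{"dx": 0,"dy": 0,"dz": 0.2,"ax": 0,"ay": 0,"az": 0,"grip": 0},{"dx": 0,"dy": 0,"dz": 0.15,"ax": 0,"ay": 0,"az": 0,"grip": 0},{"dx": 0,"dy": 0,"dz": 0.1,"ax": 0,"ay": 0,"az": 0,"grip": 0},{"dx": 0,"dy": 0,"dz": 0,"ax": 0,"ay": 0,"az": 0,"grip": 0},{"dx": 0,"dy": 0,"dz": 0,"ax": 0,"ay": 0,"az": 0,"grip": 0}]}}

```text
clock: 24.97
tcp_pos: [0.4971, 0.3303, 0.0612]
tool_rot: [-0.327, -3.124, 0.0]
contact_force: [-0.1, -0.4, -0.7]
opening: 0.0091
finger_force: 70.7
```

```bash
python3 st.py .4978 .3306 .0435
```

```text
t 24.97 tcp [0.4971 0.3303 0.0612] xyaw 168.04 tilt [-0.0001 -0.0001] q7 0.82 F [-0.1 -0.4 -0.7] T [-0.01 -0.02  0.07] open 0.0091 ff 70.7
d tool cm [-0.06  0.04  1.77]
```

The tip is about 2 mm inside the hole with no contact. Continuing down.

>>> {"op": "drive_tool", "data": {"plan": [{"dx": -0.05,"dy": 0.03,"dz": 0.1,"ax": 0,"ay": 0,"az": 0,"grip": 0},{"dx": 0,"dy": 0,"dz": 0.15,"ax": 0,"ay": 0,"az": 0,"grip": 0},{"dx": 0,"dy": 0,"dz": 0.15,"ax": 0,"ay": 0,"az": 0,"grip": 0},{"dx": 0,"dy": 0,"dz": 0.15,"ax": 0,"ay": 0,"az": 0,"grip": 0},{"dx": 0,"dy": 0,"dz": 0.1,"ax": 0,"ay": 0,"az": 0,"grip": 0},{"dx": 0,"dy": 0,"dz": 0,"ax": 0,"ay": 0,"az": 0,"grip": 0}]}}

```text
clock: 25.47
tcp_pos: [0.4975, 0.3304, 0.0544]
tool_rot: [-0.327, -3.124, 0.001]
contact_force: [-0.1, 0.2, -1.6]
opening: 0.0092
finger_force: 70.7
```

```bash
python3 st.py .4978 .3306 .0435
```

```text
t 25.47 tcp [0.4975 0.3304 0.0544] xyaw 168.04 tilt [-0.0005 -0.0004] q7 0.83 F [-0.1  0.2 -1.6] T [-0.01 -0.05  0.01] open 0.0092 ff 70.7
d tool cm [-0.03  0.03  1.09]
```

>>> {"op": "drive_tool", "data": {"plan": [{"dx": 0,"dy": 0,"dz": 0.2,"ax": 0,"ay": 0,"az": 0,"grip": 0},{"dx": 0,"dy": 0,"dz": 0.2,"ax": 0,"ay": 0,"az": 0,"grip": 0},{"dx": 0,"dy": 0,"dz": 0.2,"ax": 0,"ay": 0,"az": 0,"grip": 0},{"dx": 0,"dy": 0,"dz": 0.15,"ax": 0,"ay": 0,"az": 0,"grip": 0},{"dx": 0,"dy": 0,"dz": 0.1,"ax": 0,"ay": 0,"az": 0,"grip": 0},{"dx": 0,"dy": 0,"dz": 0,"ax": 0,"ay": 0,"az": 0,"grip": 0},{"dx": 0,"dy": 0,"dz": 0,"ax": 0,"ay": 0,"az": 0,"grip": 0}]}}

```text
clock: 26.05
tcp_pos: [0.4976, 0.3304, 0.0462]
tool_rot: [-0.327, -3.124, 0.0]
contact_force: [0.1, 0.2, -0.3]
opening: 0.0088
finger_force: 70.7
```

```bash
python3 st.py .4978 .3306 .0435
```

```text
t 26.05 tcp [0.4976 0.3304 0.0462] xyaw 168.04 tilt [-0.0002 -0.0001] q7 0.83 F [ 0.1  0.2 -0.3] T [-0.06 -0.02 -0.01] open 0.0088 ff 70.7
d tool cm [-0.01  0.02  0.27]
```

>>> {"op": "drive_tool", "data": {"plan": [{"dx": 0,"dy": 0,"dz": 0.1,"ax": 0,"ay": 0,"az": 0,"grip": 0},{"dx": 0,"dy": 0,"dz": 0.1,"ax": 0,"ay": 0,"az": 0,"grip": 0},{"dx": 0,"dy": 0,"dz": 0.05,"ax": 0,"ay": 0,"az": 0,"grip": 0},{"dx": 0,"dy": 0,"dz": 0.05,"ax": 0,"ay": 0,"az": 0,"grip": 0},{"dx": 0,"dy": 0,"dz": 0,"ax": 0,"ay": 0,"az": 0,"grip": 0}]}}

```text
clock: 26.47
tcp_pos: [0.4977, 0.3305, 0.0433]
tool_rot: [-0.327, -3.124, 0.0]
contact_force: [-0.2, 1.0, -1.2]
opening: 0.0088
finger_force: 70.8
```

```bash
python3 st.py .4978 .3306 .0432
```

```text
t 26.47 tcp [0.4977 0.3305 0.0433] xyaw 168.04 tilt [-0.0001 -0.    ] q7 0.83 F [-0.2  1.  -1.2] T [-0.01  0.02  0.04] open 0.0088 ff 70.8
d tool cm [-0.01  0.02  0.01]
```

>>> {"op": "drive_tool", "data": {"plan": [{"dx": 0,"dy": 0,"dz": 0.04,"ax": 0,"ay": 0,"az": 0,"grip": 0},{"dx": 0,"dy": 0,"dz": 0.03,"ax": 0,"ay": 0,"az": 0,"grip": 0},{"dx": 0,"dy": 0,"dz": 0,"ax": 0,"ay": 0,"az": 0,"grip": 0}]}}

```text
clock: 26.72
tcp_pos: [0.4977, 0.3305, 0.0432]
tool_rot: [-0.327, -3.124, -0.0]
contact_force: [-2.5, -1.3, 4.5]
opening: 0.009
finger_force: 72.0
```

```bash
python3 st.py .4978 .3306 .0432
```

```text
t 26.72 tcp [0.4977 0.3305 0.0432] xyaw 168.04 tilt [0.     0.0003] q7 0.83 F [-2.5 -1.3  4.5] T [-0.43  0.67  0.01] open 0.009 ff 72.0
d tool cm [-0.01  0.01  0.  ]
```

The key is on the hole floor. Releasing and rising.

>>> {"op": "drive_tool", "data": {"plan": [{"dx": 0,"dy": 0,"dz": -0.03,"ax": 0,"ay": 0,"az": 0,"grip": 0.15},{"dx": 0,"dy": 0,"dz": 0,"ax": 0,"ay": 0,"az": 0,"grip": 0.3},{"dx": 0,"dy": 0,"dz": 0,"ax": 0,"ay": 0,"az": 0,"grip": 0.5},{"dx": 0,"dy": 0,"dz": 0,"ax": 0,"ay": 0,"az": 0,"grip": 0.5},{"dx": 0,"dy": 0,"dz": 0,"ax": 0,"ay": 0,"az": 0,"grip": 0.5},{"dx": 0,"dy": 0,"dz": -0.5,"ax": 0,"ay": 0,"az": 0,"grip": 0.5},{"dx": 0,"dy": 0,"dz": -1.0,"ax": 0,"ay": 0,"az": 0,"grip": 0.5},{"dx": 0,"dy": 0,"dz": -2.0,"ax": 0,"ay": 0,"az": 0,"grip": 0.5},{"dx": 0,"dy": 0,"dz": -3.0,"ax": 0,"ay": 0,"az": 0,"grip": 0.5},{"dx": 0,"dy": 0,"dz": -3.0,"ax": 0,"ay": 0,"az": 0,"grip": 0.5},{"dx": 0,"dy": 0,"dz": -3.0,"ax": 0,"ay": 0,"az": 0,"grip": 1},{"dx": -1.0,"dy": 0,"dz": -3.0,"ax": 0,"ay": 0,"az": 0,"grip": 1},{"dx": -1.5,"dy": 0,"dz": -2.0,"ax": 0,"ay": 0,"az": 0,"grip": 1},{"dx": 0,"dy": 0,"dz": 0,"ax": 0,"ay": 0,"az": 0,"grip": 1},{"dx": 0,"dy": 0,"dz": 0,"ax": 0,"ay": 0,"az": 0,"grip": 1},{"dx": 0,"dy": 0,"dz": 0,"ax": 0,"ay": 0,"az": 0,"grip": 1}]}}

```text
clock: 28.05
tcp_pos: [0.5216, 0.3252, 0.2176]
tool_rot: [-0.327, -3.124, 0.0]
contact_force: [0.6, 0.2, 0.2]
opening: 0.0852
finger_force: 0.0
```

```bash
python3 - <<'E'
from st import *
st();c=calibration("wrist");a=grab_frame("wrist");s=grab_frame("side")
p=proj(c,[.4977,.3305,.034])[0];print(p);x,y=p.astype(int)
y=max(y,50);w=cv2.resize(a[y-50:y+50,x-50:x+50],(390,390),interpolation=cv2.INTER_CUBIC);q=cv2.resize(s[150:270,200:320],(390,390),interpolation=cv2.INTER_CUBIC)
save(np.hstack([w,q]),"pics/fin.png")
E
python3 lid2.py
```

```text
t 28.05 tcp [0.5216 0.3252 0.2176] xyaw 168.04 tilt [-0.0008 -0.0002] q7 0.83 F [0.6 0.2 0.2] T [ 0.04  0.01 -0.01] open 0.0852 ff 0.0
[258.72581831 133.39575746]
t 28.15 tcp [0.521  0.3253 0.2166] xyaw 168.08 tilt [-0.0023 -0.0012] q7 0.83 F [-0.4 -0.8  0.2] T [ 0.    0.04 -0.01] open 0.0855 ff 0.0
near front (260, 237) 8.2 44.0
near mid (275, 236) 10.9 40.0
centre (273, 211) 1.3 3.0
back (289, 221) 1.5 6.0
```

View pics/fin.png

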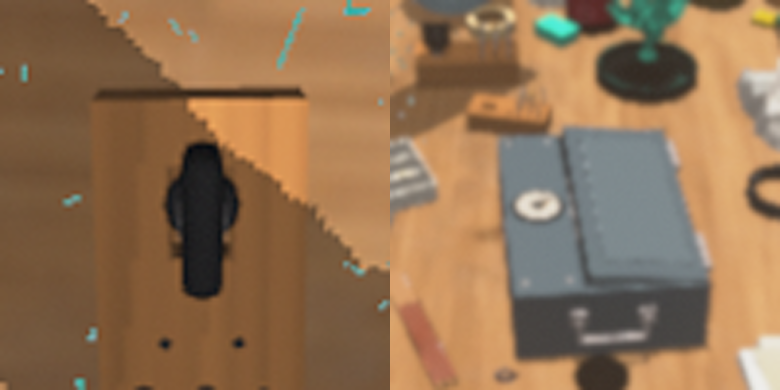

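The left crop shows the key upright and fully down in its hole at about (202,215). The right crop shows the lid sprung up along its front edge (580,280) and the lock empty.

```bash
python3 -c "
from cell import *
print(sign_off())"
```

```text
the job is handed in; nothing more can be done
None
```

The strongbox is unlocked with its lid sprung up, the key stands fully down in its hole in the bur block, and the job was handed in at about 28 s with contact forces staying low throughout.

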